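Change the dust extraction over with the gate hook

ROBOT

A 7-joint arm with a two-finger parallel gripper is mounted at the origin on the work surface. World frame = base frame: x ahead of the robot, y to its left, z up, the work surface at z = 0. Lengths are in m, angles in rad, forces in N, time in s.
With the tool pointing down it reaches from about 0.425 to 0.925 m from the base axis. Payload 6.8 kg.
Tool frame: the origin (TCP) lies midway between the tips of the shut fingers; the grasp point (between the pads) lies 19 mm behind it; z points along the fingers, y is the line along which they close (so a half turn about z gives the same grasp; the last joint's range is limited). The gripper opens to 85 mm and grips with 20 to 120 N. Pads are 22 mm wide; open, the fingers measure 114 mm over their backs; the gripper's body (76 mm by 85 mm) begins 54 mm behind the grasp point. The pads swing forward as they close: fully open they stand 13 mm farther back than shut.
Start: joints at [1.207, 0.477, 0.022, 1.555, -0.011, 1.109, -0.083], TCP at [0.171, -0.653, 0.198] pointing down, gripper open.
Joint ranges: [-2.96, 2.96], [-0.34, 2.1], [-1.41, 1.46], [0.24, 2.44], [-1.37, 4.51], [0.17, 1.92], [-2.96, 2.96]. Speed limits (rad/s): [2.39, 2.39, 3.14, 3.14, 3.14, 3.14, 3.14].

INTERFACE

Orientations are given as a unit quaternion [w, x, y, z].
In Python, from station import readout, imaging, hand_in gives the robot as it stands.
- The arm moves only by the tool drive_tool, never from a script. Its argument "series" is a list of rows, each a list of 5 numbers: the shift along the tool's x, y, z in cm, then the turn about the tool's z in degrees, then the closure, from -1 (fully open) to 1 (shut). A call has 1 to 8 rows; each row shifts and turns the commanded pose from where the row before left it, along the tool's axes as they then stand; what a row does not reach is not made up. A row lasts 1/10 s, in which the tool goes at most 50 mm and 8.59 degrees, less where a joint would pass 70% of its speed; a pose out of reach is approached as far as the arm can. A call with a gripper value outside its range is refused whole. The fingers move at their own pace and stop on an object; "squeeze" is the grip in N (left out, the last holds). Time passes only in rows, so rows that do not move let the fingers close. It gives the time, the measured TCP pose, the force, the opening and the grip force at its end, in the units of the state.
- readout.get_obs(): the state, without advancing time (a new reading comes with each control period).
- imaging.read_camera(name): name is "side" or "top"; returns the picture (480x640x3 uint8, red, green, blue); there is no depth.
- imaging.camera_model(name): a dict with "vfov" (degrees; the focal length in pixels is half the picture's height over the tangent of half this angle, whatever the lens; pixels are square), "cx", "cy" (the principal point, pixels), "xyz" and "orientation" of the camera in the world. Camera axes: x right, y down, z forward; pixel columns grow to the right and rows downward; lengths in m; the calibration is good to about 2 mm. A picture is of the moment at which its call begins. camera_model takes no time and is no camera call.
- hand_in(): hands the job in; it is judged then, once.
Trained networks look in the newest picture that a camera, given by its name, has taken for a name from the list of things; names that differ only in an ending like _2 or _b are one class to them, and where a whole thing is asked for, a point or a joint stands for the part that bears it (a point fixed in the world has none). Each returns a list of dicts, best first, with "conf" (0 to 1); they miss things now and then, are a little off and sometimes report something else, mostly with a low value. They report only what shows in the picture. A call takes as long as a camera call. They do not tell look-alikes from the thing itself.
- imaging.cut_out(thing, camera): "mask" (480x640 bool, what is visible of it) and "centre" ([column, row] in pixels, amid what is visible of it).
The state is a dict: "t": time; "q": joint angles; "joint_vel": joint speeds; "joint_torque": joint torques, N m; "eef_pos": TCP position; "tool_rot": TCP orientation; "contact_force": force on the tool from outside, world axes, zero at the start; "torque": the same for the moment, N m; "gripper_width": opening from 0.0 (shut) to 1.0 (fully open); "grasp_force": force on a finger pad.
Only numpy, scipy, OpenCV 4.12 (cv2) and the standard library are available. Lean on these libraries where they do the work, as an engineer would, in place of code of your own. Each camera call takes 0.05 s, during which the arm holds its last target. There are 200 camera calls.

TASK

Change the dust extraction over to the other machine: take the hooked stick from its bracket and with it pull the shut blast gate fully open, and only then push the open one fully shut (the fan must never work against two shut gates), keeping the hand itself off the gates, their pipes and hoops. Hang the stick back upright in its fork. Then bring the changeover lever to upright, centre off, leave it there for a good second so that the first motor runs down, throw it fully over to the side away from the robot and let go; leave the things lying about where they are.

Things in the scene. Friction and masses are not known exactly. Their poses are not given: they have to be found in the camera images.
- stick_grip (a point): Hooked stick, loose, 0.13-0.21 kg: centre of its beech grip, a block 28 (x) x 34 (y) x 75 (z) mm. Stick z runs from the hook up to the grip. From the grip's underside an 8 mm steel rod goes down along -z (16 mm ferrule on its first 12 mm) to a J hook 217.5 mm below this point. At the start it hangs upright in its bracket's fork, grip resting on the two prongs, turned like the bracket within 0.1 rad.
- stick_hook (a point): Middle of the J hook's bottom bar: 180 mm below the grip's underside, 16 mm to stick +y of the rod's axis; axes as the stick's. From the rod's end the 8 mm bar runs 31 mm to +y (outer end at 35 mm), then turns up 12 mm; clear gap between rod and upturned end 23 mm.
- stick: The hooked stick; origin at the neck (middle of the grip's underside), axes as at stick_grip.
- seat (a point): Where the stick hangs: between the two prongs of the bracket's fork, level with their tops, 220 mm above the bench; the neck of the hung stick is here, within 10 mm along x. The fork is open to this point's -x. Prongs reach from x = +34 (upright) to -32 mm, 11 mm wide in y each, 22 mm gap; lips at x = -27 to -32 mm rise 5 mm, so lift the stick about 15 mm over them and draw it out to -x.
- rack: The stick's bracket, fixed: the fork on a plywood upright 70 mm wide, 240 mm high, standing at x = +34 to +52 mm on a foot 150 x 160 mm; origin on the bench under seat, same axes. It stands left or right on the bench, the switch on the other side.
- lever (a joint): Lever angle of the changeover switch (rad) about the level y axis at lever_pivot: negative = leaning to the switch's -x (towards the robot; starts at -0.55 to -0.65), 0 = upright = centre off, positive = to +x, away from the robot; stops at -0.65 and 0.65. About 2 N at the knob moves it; it stays where left, no detent. It can be pushed by closed fingers lowered on its near side.
- lever_knob (a point): Point in the lever's black grip, 85 mm from the pivot along the lever; the grip is round, 20 to 30 mm thick, from 45 to 118 mm from the pivot.
- lever_pivot (a point): Pivot of the lever, 98 mm above the bench over the middle of the switch; x = direction in which the lever is thrown. The fixed steel box is 160 (x) x 130 (y) mm, 85 mm high; two low cheeks flank the lever up to 107 mm above the bench.
- boards: Stack of three boards, about 125 x 190 mm, 72 mm high, fixed, in the middle of the bench; origin under its centre.
- bail_a (a point): Blast gate a (OPEN at the start, plate drawn 50 to 65 mm out): centre of the opening of the wire bail (pull loop) at the sliding plate's outer end; moves with it. z = direction in which the plate opens (up and towards the robot, 45 degrees from vertical), y = level, through the loop, x = across it. Opening from z = -20 mm (plate's folded edge, 12 mm thick in y) to +20 mm (8 mm wire) and 44 mm wide in x.
- gate_a (a joint): How far the plate of gate a is drawn out (m): 0 = fully shut, 0.065 = fully open, stops at both ends. About 4 N of friction; stays where it is left.
- unit_a: Fixed pipe and 45-degree frame of gate a; origin on the bench midway between its hoop's posts, y along the pipe. Pipe 65 mm thick, axis level at x = 78, z = 80 mm, uprights at y = -85 and +85 mm. Crash hoop of 16 mm tube in front: posts at y = -122 and 122 mm, level bar at x = 0, z = 228 mm, 50 mm off the line on which the loop slides. Gates are alike; either may be left.
- bail_b (a point): Blast gate b (SHUT at the start, plate at most 8 mm out): centre of the opening of the wire bail (pull loop) at the sliding plate's outer end; moves with it. z = direction in which the plate opens (up and towards the robot, 45 degrees from vertical), y = level, through the loop, x = across it. Opening from z = -20 mm (plate's folded edge, 12 mm thick in y) to +20 mm (8 mm wire) and 44 mm wide in x.
- gate_b (a joint): How far the plate of gate b is drawn out (m): 0 = fully shut, 0.065 = fully open, stops at both ends. About 4 N of friction; stays where it is left.
- unit_b: Fixed pipe and 45-degree frame of gate b; origin on the bench midway between its hoop's posts, y along the pipe. Pipe 65 mm thick, axis level at x = 78, z = 80 mm, uprights at y = -85 and +85 mm. Crash hoop of 16 mm tube in front: posts at y = -122 and 122 mm, level bar at x = 0, z = 228 mm, 50 mm off the line on which the loop slides. Gates are alike; either may be left.
- tape: Bystander, to be left where it is. Tape measure, loose, 80 x 42 x 68 mm, lying on the board stack; origin under its centre.
- glue: Bystander, to be left where it is. Glue bottle, loose, 64 mm thick, 190 mm high, standing in front of the gates; origin at its foot.
- tin: Bystander, to be left where it is. Tin, loose, 84 mm thick, 120 mm high, left or right of the gates' front; origin at its foot.
- jar: Bystander, to be left where it is. Glass jar, loose, 76 mm thick, 110 mm high, on the other side of the gates' front; origin at its foot.
- plane: Bystander, to be left where it is. Hand plane, loose, 165 x 52 x 85 mm, near the robot; origin under its centre.
- blank: Bystander, to be left where it is. Wooden blank, loose, 180 x 60 x 42 mm, far left; origin under its centre.
- clamp: Bystander, to be left where it is. F-clamp lying flat, loose, 215 x 110 x 25 mm, far right; origin near its bar's middle.
There are look-alikes about, which are no part of the job. Of the things that look like the stick, the larger one is meant.

How it is judged:
On the way, in this order (a step that is already met when the one before it is completed fails the run):
1. the gate that was shut is pulled fully open (value of joint gate_b above 0.059 m), for 0.2 s.
2. then the gate that was open is pushed fully shut, the other still open (value of joint gate_a below 0.006 m and value of joint gate_b above 0.059 m), for 0.2 s.
3. the stick hangs back in its fork (horizontal distance between stick_grip and seat below 0.022 m and z of stick_grip in the frame of seat between 0.033 and 0.042 m and angle between stick_grip's own z axis and vertical below 0.1 rad and contact force between the fingers and stick below 0.05 N), for 0.2 s.
4. the lever rests at centre off for about a second (value of joint lever between -0.16 and 0.16 rad), for 0.9 s.
At the end, for the whole second after the job is handed in: Gate b at least 59 mm out, gate a at most 6 mm out; the stick hangs released and still in its fork, grip centre within 22 mm of the seat horizontally, 33 to 42 mm above it, within 0.1 rad of upright; the lever leans away from the robot by over 0.55 rad (all of step 2 and value of joint lever above 0.55 rad and linear speed of stick below 0.02 m/s and horizontal distance between stick_grip and seat below 0.022 m and z of stick_grip in the frame of seat between 0.033 and 0.042 m and angle between stick_grip's own z axis and vertical below 0.1 rad); the robot touches nothing.
It fails at once if the hand or arm touches a blast gate, its pipe or its hoop (contact force between any of the fingers, the arm and unit_a above 1 N or contact force between any of the fingers, the arm and unit_b above 1 N).
It fails at once if a thing lying about on the bench is moved more than 20 mm (distance of any of tape, glue, tin, jar, plane, blank, clamp from where it was at the start of the episode above 0.02 m).
It also fails if it takes over 72 s, if anything falls off the work surface, if the arm or the gripper's body presses on something with over 40 N, if the wrist force passes 120 N, or if a joint passes its speed limit or range.

## Working session

There is one attempt and no reset: what is moved stays moved. The work goes in short steps, Python scripts to look and compute and a tool call to move; the robot and the scene stay as the last step left them, time stands still between calls to the robot, and variables do not carry over. Pictures are saved under pics/ and viewed, at most 10 in all, crops included, and the job is handed in when it is done.

Besides the shell and the picture viewer there is one more tool, called after "Emit:" as name(argument=value, ...), one argument or row to a line, values as JSON. drive_tool: Moves the arm, as the interface text tells. Its arguments: {"type":"object","properties":{"series":{"type":"array"},"squeeze":{"type":"number"}},"required":["series"]}

```bash
ls; mkdir -p pics
python3 - <<'E'
from station import readout, imaging
import cv2
for c in ("side","top"):
    im=imaging.read_camera(c); cv2.imwrite(f"pics/{c}0.png",im[:,:,::-1]); print(c,imaging.camera_model(c))
print(readout.get_obs())
E
```

```text
pics
side {'vfov': 44.32741153427899, 'cx': 320.73610363844983, 'cy': 249.27199820374037, 'xyz': array([-0.18899104,  0.72306981,  1.42906951]), 'orientation': array([ 0.12856603, -0.36384993,  0.86973989, -0.3076305 ])}
top {'vfov': 47.23732453696013, 'cx': 321.29527406733763, 'cy': 237.11585555227143, 'xyz': array([0.42358645, 0.0081289 , 1.59825887]), 'orientation': array([-0.03722674,  0.71583067, -0.69672729,  0.02777941])}
{'t': 0.1, 'q': array([ 1.20689001,  0.47773193,  0.02234617,  1.55636247, -0.01150207,
        1.10928594, -0.08307599]), 'joint_vel': array([-0.00096526, -0.00240548, -0.00130643, -0.00250662,  0.0006387 ,
        0.00022753, -0.00148588]), 'joint_torque': array([ 4.63177290e-03, -5.97754741e+01,  1.61349747e+00, -2.81952614e+01,
        1.27739357e-02,  4.98656533e-03,  3.24654411e-05]), 'eef_pos': array([ 0.17062625, -0.6524676 ,  0.19750915]), 'tool_rot': array([-8.13056481e-04,  9.91828650e-01,  1.27574449e-01, -1.65535444e-04]), 'contact_force': array([-0.09655462,  0.15608182, -0.45011875]), 'torque': array([-0.00765271,  0.08523733, -0.02712225]), 'grasp_force': 0.0, 'gripper_width': 1.0023629055105985}
```

View pics/side0.png

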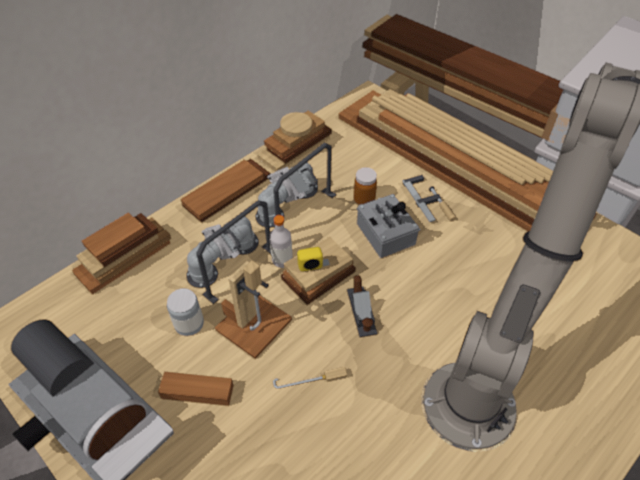

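View pics/top0.png

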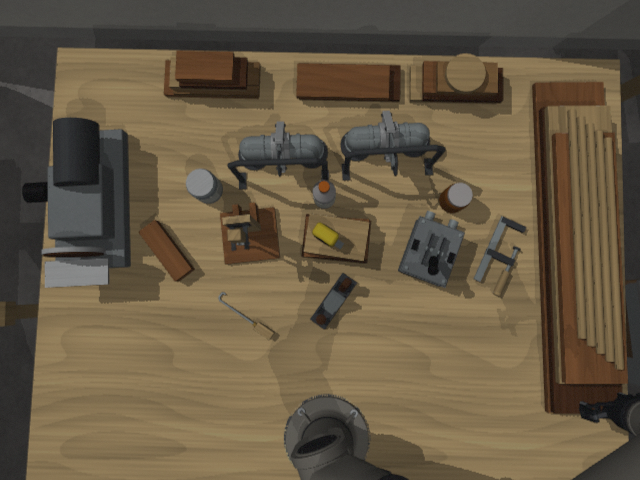

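Side view: the bracket with the hung stick is at about (250,300), with a small hooked look-alike lying at (310,380). The gates are at (225,250) and (290,195), the switch at (388,222). In the top view the bracket is at (248,233), the small look-alike at (248,316), the left gate at (281,150), the right gate at (387,140) and the switch at (432,250).

```bash
cat > h.py <<'E'
import numpy as np, cv2
from scipy.spatial.transform import Rotation as R
from station import readout, imaging
def rot(q): return R.from_quat([q[1],q[2],q[3],q[0]]).as_matrix()
class Cam:
    def __init__(s,n):
        m=imaging.camera_model(n); s.f=240/np.tan(np.radians(m['vfov'])/2); s.c=np.array([m['cx'],m['cy']]); s.p=m['xyz']; s.R=rot(m['orientation'])
    def proj(s,P):
        v=(np.atleast_2d(P)-s.p)@s.R; return v[:,:2]/v[:,2:]*s.f+s.c
    def ray(s,uv):
        d=np.append((np.array(uv)-s.c)/s.f,1); return s.R@d
    def atz(s,uv,z):
        d=s.ray(uv); return s.p+d*(z-s.p[2])/d[2]
cams={n:Cam(n) for n in("top","side")}
def tri(a,b): # top px, side px
    A=[];y=[]
    for n,uv in(("top",a),("side",b)):
        d=cams[n].ray(uv); d/=np.linalg.norm(d); M=np.eye(3)-np.outer(d,d); A.append(M); y.append(M@cams[n].p)
    x,*_=np.linalg.lstsq(np.vstack(A),np.hstack(y),rcond=None)
    r=[np.linalg.norm(A[i]@x-y[i]) for i in(0,1)]
    return x,max(r)
E
python3 - <<'E'
from h import *
for th in "stick rack lever unit_a bail_a boards tape glue tin jar plane".split():
    for c in("top","side"):
        r=imaging.cut_out(th,c)
        print(th,c,[(round(d['conf'],2),np.round(d['centre']).tolist(),int(d['mask'].sum())) for d in r[:4]])
t=cv2.imread("pics/top0.png"); s=cv2.imread("pics/side0.png")
def crop(im,x,y,w,h,W,H): return cv2.resize(im[y:y+h,x:x+w],(W,H),interpolation=cv2.INTER_CUBIC)
a=crop(t,200,190,100,75,400,300);b=crop(s,200,245,100,75,400,300)
c=crop(t,390,205,100,75,400,300);d=crop(s,340,185,100,75,400,300)
cv2.imwrite("pics/m1.png",np.vstack([np.hstack([a,b]),np.hstack([c,d])]))
a=crop(t,220,105,120,90,400,300);b=crop(s,170,190,120,90,400,300)
c=crop(t,330,105,120,90,400,300);d=crop(s,240,130,120,90,400,300)
cv2.imwrite("pics/m2.png",np.vstack([np.hstack([a,b]),np.hstack([c,d])]))
E
```

```text
stick top [(0.57, [261.0, 330.0], 197), (0.5, [236.0, 239.0], 280)]
stick side [(0.91, [331.0, 375.0], 252), (0.88, [252.0, 277.0], 503), (0.24, [395.0, 209.0], 155)]
rack top [(0.58, [249.0, 234.0], 2765), (0.33, [389.0, 138.0], 3463)]
rack side [(0.56, [246.0, 320.0], 3457), (0.44, [217.0, 243.0], 3398)]
lever top [(0.78, [438.0, 264.0], 224), (0.17, [251.0, 234.0], 2783)]
lever side [(0.69, [396.0, 208.0], 160), (0.24, [386.0, 226.0], 2754)]
unit_a top [(0.82, [392.0, 138.0], 3451), (0.79, [280.0, 154.0], 3277), (0.65, [330.0, 300.0], 1079)]
unit_a side [(0.86, [295.0, 186.0], 2419), (0.84, [217.0, 246.0], 3480)]
bail_a top [(0.68, [322.0, 197.0], 588), (0.61, [274.0, 154.0], 71), (0.5, [393.0, 159.0], 176)]
bail_a side [(0.64, [305.0, 182.0], 440), (0.47, [230.0, 239.0], 224)]
boards top [(0.73, [342.0, 241.0], 2318), (0.69, [238.0, 235.0], 263), (0.33, [432.0, 252.0], 3229)]
boards side [(0.81, [320.0, 278.0], 2289), (0.23, [234.0, 246.0], 155)]
tape top [(0.41, [206.0, 186.0], 911)]
tape side [(0.64, [309.0, 261.0], 556)]
glue top [(0.66, [323.0, 237.0], 467), (0.6, [324.0, 194.0], 521)]
glue side [(0.68, [280.0, 246.0], 878)]
tin top [(0.96, [204.0, 186.0], 959)]
tin side [(0.61, [184.0, 312.0], 1294)]
jar top [(0.72, [279.0, 151.0], 3195), (0.58, [459.0, 197.0], 749), (0.41, [252.0, 236.0], 2773)]
jar side [(0.98, [369.0, 186.0], 701)]
plane top [(0.61, [334.0, 302.0], 1060), (0.44, [168.0, 253.0], 1517)]
plane side [(0.96, [359.0, 312.0], 1150), (0.62, [196.0, 387.0], 1883)]
```

View pics/m1.png

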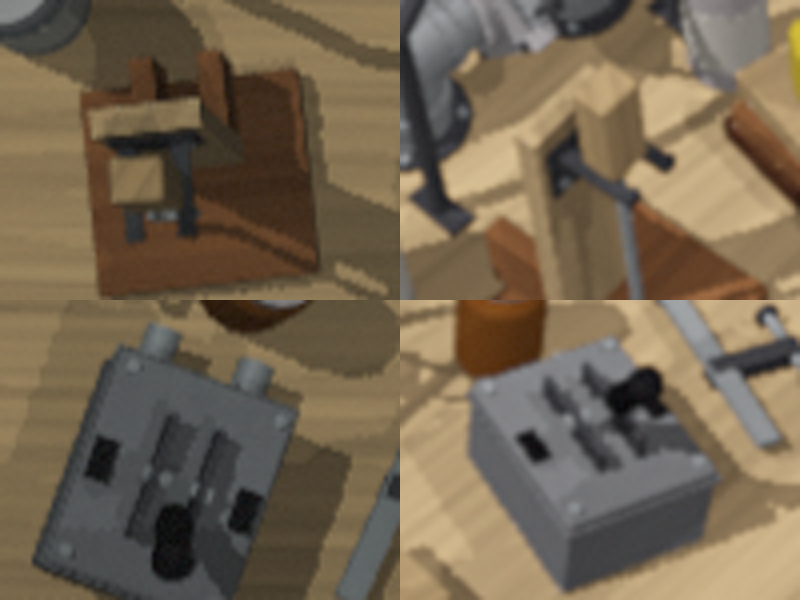

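View pics/m2.png

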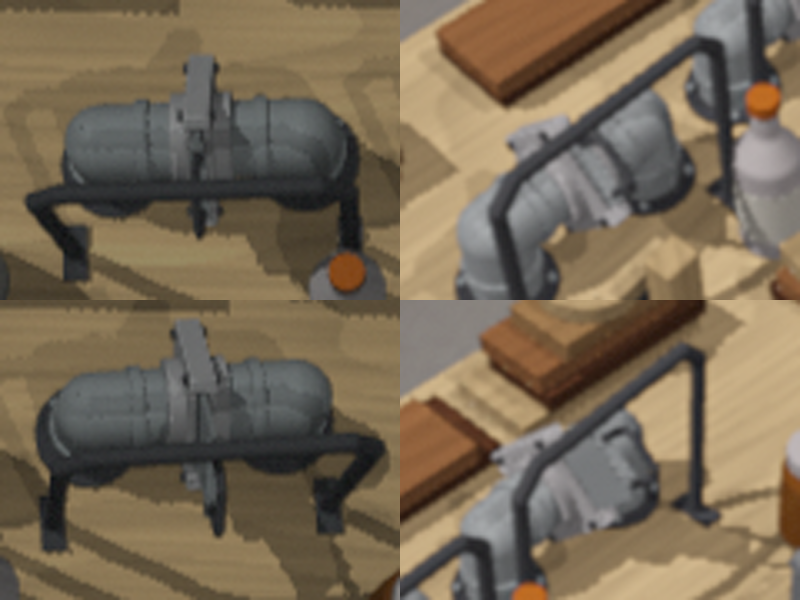

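The left gate's loop sits close to the hoop bar, so its plate is in and it should be b (shut). The right gate's loop stands well out toward the robot, so it should be a (open). There are two stick-like things: the larger one upright in the fork (top px 234,235, side px 252,267) and a small one lying at (248,316). The hung one fits the description, and the crop shows its grip on the fork. Next I'll fit poses and overlay them.

```bash
cat > fit.py <<'E'
from h import *
from scipy.optimize import least_squares
def T(p,P):
    c,s=np.cos(p[2]),np.sin(p[2]); P=np.atleast_2d(P)/1000.; return np.c_[p[0]+c*P[:,0]-s*P[:,1],p[1]+s*P[:,0]+c*P[:,1],P[:,2]]
def fit(obs,p0):
    f=lambda p:np.hstack([(cams[c].proj(T(p,P))[0]-uv) for c,P,uv in obs])
    r=least_squares(f,p0,loss='soft_l1'); return r.x,np.round(r.fun.reshape(-1,2),1).tolist()
L=117
rack=[("top",(34,35,240),(222.5,224.5)),("top",(34,-35,240),(250.7,222)),("top",(52,35,240),(223.5,217.5)),("top",(52,-35,240),(250,214.3))]
ub=[("top",(0,L,228),(230.5,165)),("top",(0,-L,228),(325,161.1)),("side",(0,L,228),(201.5,247)),("side",(0,-L,228),(265.4,202.6))]
ua=[("top",(0,L,228),(344.4,154.5)),("top",(0,-L,228),(444.6,147)),("side",(0,L,228),(277.5,183.4)),("side",(0,-L,228),(327.6,145.6))]
sw=[("top",(80,65,85),(419.5,216.2)),("top",(80,-65,85),(464.5,232)),("top",(-80,65,85),(398.7,270))]
E
python3 - <<'E'
from fit import *
P={}
for n,o in dict(rack=rack,ub=ub,ua=ua,sw=sw).items():
    p,r=fit(o,[.55,0,0]); P[n]=p; print(n,p.round(4),r)
print("grip top",tri((234,234.5),(252.5,266.8)))
print("knob top px at z", [cams['top'].atz((433,264),z) for z in (.18,.2)])
np.save("P.npy",P)
t=cv2.imread("pics/top0.png"); s=cv2.imread("pics/side0.png")
def bail(d,s0=0):  # line through (78,80) dir(-1,1)/√2
    return None
def over(c,im,x,y,w,h,k):
    I=cv2.resize(im[y:y+h,x:x+w],None,fx=k,fy=k,interpolation=cv2.INTER_CUBIC)
    def ln(pts,col):
        q=(cams[c].proj(pts)-[x,y]+.5)*k; cv2.polylines(I,[np.int32(q.round())],False,col,1)
    r=P['rack']
    ln(T(r,[[34,35,240],[34,-35,240],[52,-35,240],[52,35,240],[34,35,240]]),(0,0,255))
    for s_ in(1,-1): ln(T(r,[[34,s_*16.5,220],[-32,s_*16.5,220]]),(0,255,255))
    for u in('ub','ua'):
        ln(T(P[u],[[0,-122,0],[0,-122,228],[0,122,228],[0,122,0]]),(0,0,255)); 
        g=[[78-d/2**.5,0,80+d/2**.5] for d in range(60,220,20)]
        ln(T(P[u],g),(0,255,0))
        for gg in g: ln(T(P[u],[[gg[0],-6,gg[2]],[gg[0],6,gg[2]]]),(0,255,0))
    ln(T(P['sw'],[[80,65,85],[80,-65,85],[-80,-65,85],[-80,65,85],[80,65,85]]),(255,0,255))
    return I
A=over("top",t,215,115,120,85,3.33);B=over("top",t,335,105,120,85,3.33)
C=over("side",s,190,190,120,85,3.33);D=over("side",s,265,130,120,85,3.33)
cv2.imwrite("pics/m3.png",np.vstack([np.hstack([A,B]),np.hstack([C,D])]))
E
```

```text
rack [0.5443 0.2354 0.1243] [[0.4, 0.0], [0.1, -0.2], [-1.1, -0.1], [0.2, 0.4]]
ub [0.7343 0.1432 0.0565] [[1.6, 0.1], [-0.9, 1.1], [-0.3, 0.2], [-0.5, -3.2]]
ua [ 0.7746 -0.1546  0.1054] [[5.3, 0.0], [-3.0, 0.2], [-0.6, 0.8], [0.4, -3.1]]
sw [ 0.5321 -0.275  -0.3387] [[-0.0, -0.3], [-0.7, 0.5], [0.8, -0.2]]
grip top (array([0.54316182, 0.23511512, 0.29327986]), np.float64(0.001731684767782965))
knob top px at z [array([ 0.49219522, -0.26082089,  0.18      ]), array([ 0.49122771, -0.25702822,  0.2       ])]
```

View pics/m3.png

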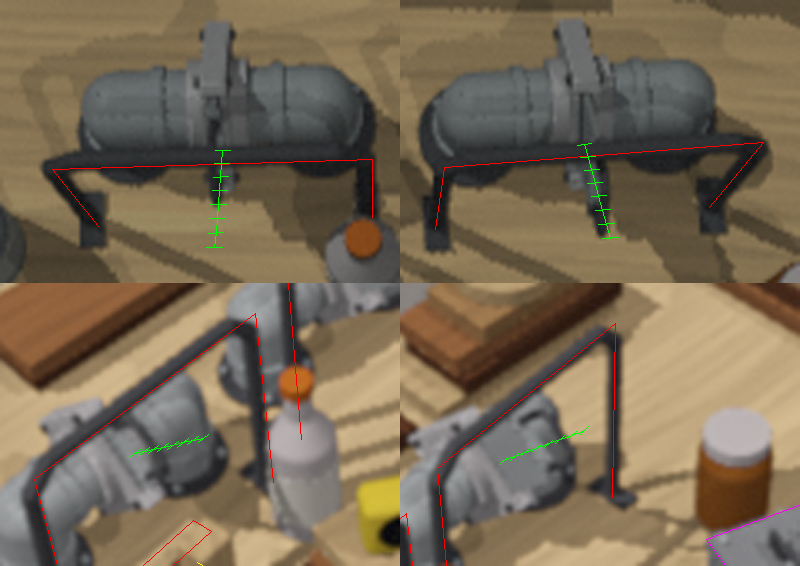

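The grip-top triangulation gives z of 0.293 against 0.295 expected, so it is good. The hoop bars need about a 5 mm correction away from the robot. I'll refit them and look closely at the loops.

```bash
cat >> fit.py <<'E'
ub=[("top",(0,L,228),(229.4,164)),("top",(0,-L,228),(326.1,160.6)),("side",(0,L,228),(201,247)),("side",(0,-L,228),(265.4,199.5))]
ua=[("top",(0,L,228),(349.1,153)),("top",(0,-L,228),(443.1,147)),("side",(0,L,228),(277,183)),("side",(0,-L,228),(327.6,143))]
def loop(p,d,h=1):
    o=np.array([78,0,80]); u=np.array([-1,0,1])/2**.5; v=np.array([1,0,1])/2**.5
    return T(p,[o+u*(d+a)+v*b for a,b in((-20,-24),(24,-24),(24,24),(-20,24),(-20,-24))])
E
python3 - <<'E'
from fit import *
P=np.load("P.npy",allow_pickle=True).item()
for n,o in dict(ub=ub,ua=ua).items():
    p,r=fit(o,[.55,0,0]); P[n]=p; print(n,p.round(4),r)
np.save("P.npy",P)
t=cv2.imread("pics/top0.png"); s=cv2.imread("pics/side0.png")
def over(c,im,x,y,u,d):
    k=8;I=cv2.resize(im[y:y+37,x:x+50],None,fx=k,fy=k,interpolation=cv2.INTER_CUBIC)
    def ln(pts,col):
        q=(cams[c].proj(pts)-[x,y]+.5)*k; cv2.polylines(I,[np.int32(q.round())],False,col,1)
    ln(T(P[u],[[0,-122,228],[0,122,228]]),(0,0,255)); ln(loop(P[u],d),(0,255,0))
    return I
A=over("top",t,255,143,'ub',90);B=over("top",t,370,135,'ua',150)
C=over("side",s,205,205,'ub',90);D=over("side",s,280,155,'ua',150)
cv2.imwrite("pics/m4.png",np.vstack([np.hstack([A,B]),np.hstack([C,D])]))
for c in("top","side"):
    for d in imaging.cut_out("bail_b",c): 
        ys,xs=np.where(d['mask']); print(c,round(d['conf'],2),d['centre'],xs.min(),xs.max(),ys.min(),ys.max())
E
```

```text
ub [0.7363 0.1425 0.0557] [[3.0, 0.2], [-1.7, 0.8], [-0.1, -0.4], [-0.8, -0.6]]
ua [ 0.7767 -0.1557  0.0929] [[1.0, 0.2], [-1.0, -0.0], [-0.7, 0.4], [0.5, -0.8]]
top 0.68 [322.4, 197.4] 312 336 181 209
top 0.61 [274.2, 153.6] 277 281 145 174
top 0.5 [392.6, 159.0] 389 397 134 175
side 0.64 [305.1, 181.6] 289 317 168 192
side 0.47 [230.1, 238.9] 221 240 231 251
```

View pics/m4.png

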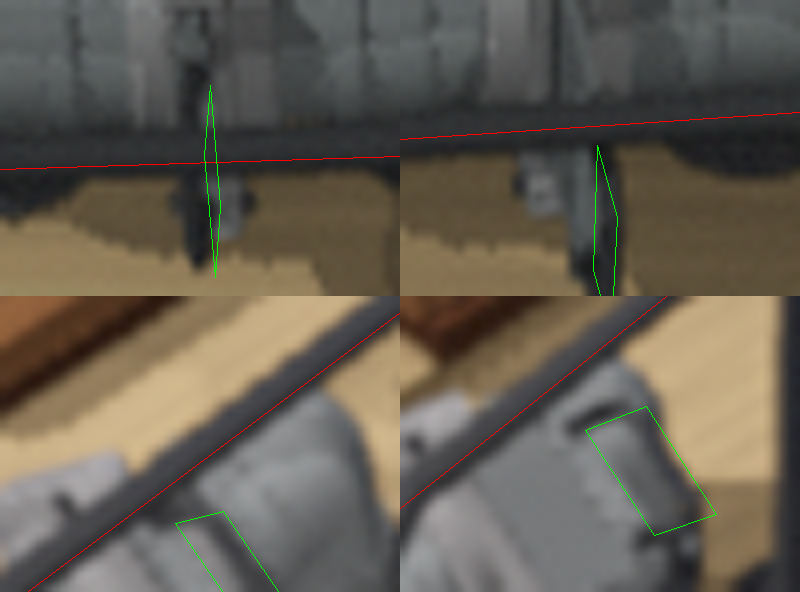

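Run:
```python
from fit import *
P=np.load("P.npy",allow_pickle=True).item(); P['ub'][1]+=.004; P['ua'][1]+=.003; np.save("P.npy",P)
t=cv2.imread("pics/top0.png"); s=cv2.imread("pics/side0.png")
def til(im,x,y):
    k=10; I=im[y:y+30,x:x+40].astype(float)
    I=np.clip((I-20)*1.5,0,255).astype(np.uint8)
    I=cv2.resize(I,None,fx=k,fy=k,interpolation=cv2.INTER_CUBIC)
    for i in range(0,40,10): cv2.putText(I,str(x+i),(i*k,10),0,.35,(0,255,255),1)
    for i in range(0,30,10): cv2.putText(I,str(y+i),(0,i*k+10),0,.35,(0,255,255),1)
    return I
cv2.imwrite("pics/m5.png",np.vstack([np.hstack([til(t,262,150),til(t,375,150)]),np.hstack([til(s,215,223),til(s,290,165)])]))
for u,ds in(('ub',(85,100)),('ua',(145,160))):
    for d in ds:
        for c in cams: print(u,d,c,cams[c].proj(loop(P[u],d))[:4].round(1).tolist())
```

```text
ub 85 top [[280.7, 167.2], [279.9, 176.0], [278.5, 160.8], [279.3, 152.1]]
ub 85 side [[233.9, 247.5], [240.1, 246.3], [230.6, 232.3], [224.6, 233.8]]
ub 100 top [[280.4, 170.2], [279.7, 179.1], [278.3, 163.8], [279.1, 155.0]]
ub 100 side [[236.0, 247.1], [242.3, 245.8], [232.7, 231.8], [226.6, 233.3]]
ua 145 top [[392.2, 167.2], [394.5, 176.3], [395.1, 160.6], [392.7, 151.7]]
ua 145 side [[309.7, 185.2], [317.4, 182.5], [308.6, 169.1], [301.0, 172.1]]
ua 160 top [[393.0, 170.3], [395.4, 179.5], [396.0, 163.7], [393.5, 154.7]]
ua 160 side [[312.2, 184.3], [320.1, 181.6], [311.3, 168.1], [303.6, 171.1]]
```

View pics/m5.png

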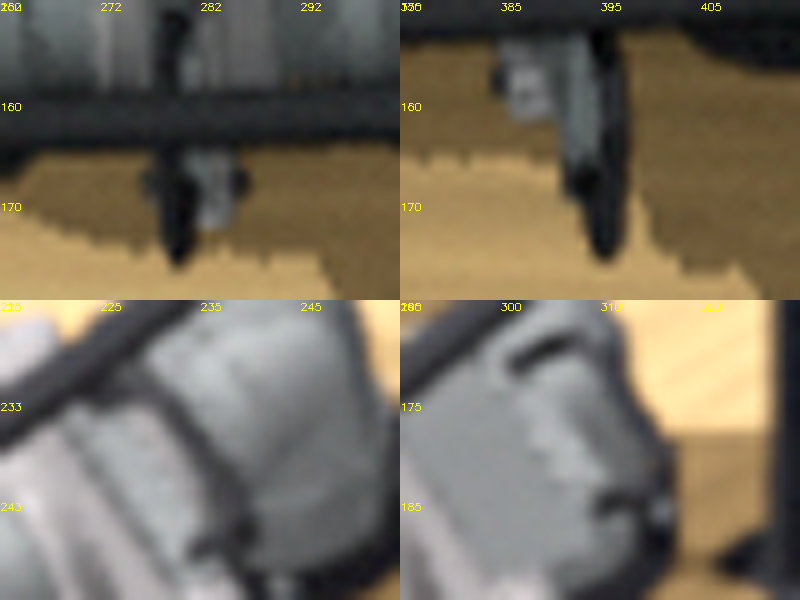

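The loops now show clearly. The side-view stubs and the top-view tips (rows 176) match the loop centres: gate b (left) about 85 mm and gate a (right) about 145 mm from the pipe axis, 60 mm apart, so left is shut and right is open. In the shut position the loop lies under the hoop bar, so I will reach in with the stick yawed about 50° and the rod in front of the bar.

Emit:
drive_tool(
  series=[
    [0,0,-3.2,-8.5,-1],
    [0,0,-3.2,-8.5,-1],
    [0,0,-3.2,-8.5,-1],
    [0,0,-3.2,-8.5,-1],
    [0,0,-3.2,-8.5,-1],
    [0,0,-3.2,-8.5,-1],
    [0,0,-3.2,-8.5,-1],
    [0,0,-3.2,-8.5,-1],
  ],
  squeeze=100,
)

```text
t: 2.1
eef_pos: [0.1706, -0.6529, 0.4559]
tool_rot: [0.0, 0.749, 0.663, -0.0]
contact_force: [0.3, -0.3, -0.5]
gripper_width: 0.996
grasp_force: 0.0
```

```bash
cat > go.py <<'E'
# go.py x y z [yaw]  (m, rad): what to move, tool axes, cm/deg
from h import *; import sys
def st():
    o=readout.get_obs(); M=rot(o['tool_rot']); return o,M,np.arctan2(M[1,0],M[0,0])
if __name__=="__main__":
    o,M,a=st(); g=np.array([float(v) for v in sys.argv[1:4]])
    print("t",round(o['t'],2),"pos",o['eef_pos'].round(4),"yaw",round(a,4),"q",o['q'].round(2),"F",o['contact_force'].round(1))
    print("shift cm",((g-o['eef_pos'])@M*100).round(2))
    if len(sys.argv)>4: print("turn deg",round(np.degrees(-(float(sys.argv[4])-a)),1))
E
python3 go.py .56 -.2 .45 1.68
```

```text
t 2.1 pos [ 0.1706 -0.6529  0.4559] yaw 1.4485 q [ 1.34  0.39 -0.18  1.13  0.07  1.63  1.05] F [ 0.3 -0.3 -0.5]
shift cm [49.7  33.12  0.58]
turn deg -13.3
```

Emit:
drive_tool(
  series=[
    [3.8,2.55,0,0,-1],
    [3.8,2.55,0,0,-1],
    [3.8,2.55,0,0,-1],
    [3.8,2.55,0,0,-1],
    [3.8,2.55,0,0,-1],
    [3.8,2.55,0,0,-1],
    [3.8,2.55,0,0,-1],
    [3.8,2.55,0,0,-1],
  ],
)

```text
t: 2.9
eef_pos: [0.4128, -0.3761, 0.4547]
tool_rot: [0.0, 0.751, 0.66, -0.0]
contact_force: [1.2, 0.2, 0.4]
gripper_width: 1.001
grasp_force: 0.0
```

Emit:
drive_tool(
  series=[
    [3.8,2.55,0,0,-1],
    [3.8,2.55,0,0,-1],
    [3.8,2.55,0,0,-1],
    [3.8,2.55,0,0,-1],
    [3.8,2.55,0,0,-1],
    [0,0,0,-6.6,-1],
    [0,0,0,-6.6,-1],
    [0,0,0,0,-1],
  ],
)

```text
t: 3.7
eef_pos: [0.5629, -0.2052, 0.4543]
tool_rot: [-0.0, 0.669, 0.743, -0.0]
contact_force: [0.4, 0.2, -0.1]
gripper_width: 0.997
grasp_force: 0.0
```

```bash
python3 go.py .5435 .235 .36 1.68
```

```text
t 3.7 pos [ 0.5629 -0.2052  0.4543] yaw 1.6746 q [ 0.65  0.28 -0.55  1.31  0.14  1.59  0.23] F [ 0.4  0.2 -0.1]
shift cm [43.98  2.63  9.43]
turn deg -0.3
```

Emit:
drive_tool(
  series=[
    [4.9,0.3,1.0,0,-1],
    [4.9,0.3,1.0,0,-1],
    [4.9,0.3,1.0,0,-1],
    [4.9,0.3,1.0,0,-1],
    [4.9,0.3,1.0,0,-1],
    [4.9,0.3,1.0,0,-1],
    [4.9,0.3,1.0,0,-1],
    [4.9,0.3,1.0,0,-1],
  ],
)

```text
t: 4.5
eef_pos: [0.5465, 0.1872, 0.3745]
tool_rot: [0.0, 0.672, 0.741, 0.0]
contact_force: [2.0, 0.3, 0.2]
gripper_width: 1.002
grasp_force: 0.0
```

Emit:
drive_tool(
  series=[
    [2.4,0.1,0.7,0,-1],
    [2.4,0.1,0.7,0,-1],
    [0,0,0,0,-1],
    [0,0,0,0,-1],
  ],
)

```text
t: 4.9
eef_pos: [0.5438, 0.2337, 0.3605]
tool_rot: [0.0, 0.671, 0.742, -0.0]
contact_force: [0.3, -0.3, 1.3]
gripper_width: 1.002
grasp_force: 0.0
```

```bash
python3 go.py .5435 .235 .254 1.68
python3 - <<'E'
from h import *
im=imaging.read_camera("side")[:,:,::-1]; t=imaging.read_camera("top")[:,:,::-1]
f=lambda i,x,y:cv2.resize(i[y:y+100,x:x+66],(396,600),interpolation=cv2.INTER_CUBIC)
cv2.imwrite("pics/g1.png",np.hstack([f(im,215,220),f(t,200,180)]))
o=readout.get_obs(); p=o['eef_pos']; print(cams['side'].proj(p),cams['top'].proj(p), cams['side'].proj([.5435,.235,.295]))
E
```

```text
t 4.9 pos [0.5438 0.2337 0.3605] yaw 1.6711 q [ 0.07  0.32 -0.76  1.5   0.22  1.41 -0.6 ] F [ 0.3 -0.3  1.3]
shift cm [ 0.14 -0.02 10.65]
turn deg -0.5
[[249.66061426 248.18209597]] [[230.63063258 231.63697946]] [[251.66978185 266.15373129]]
```

View pics/g1.png

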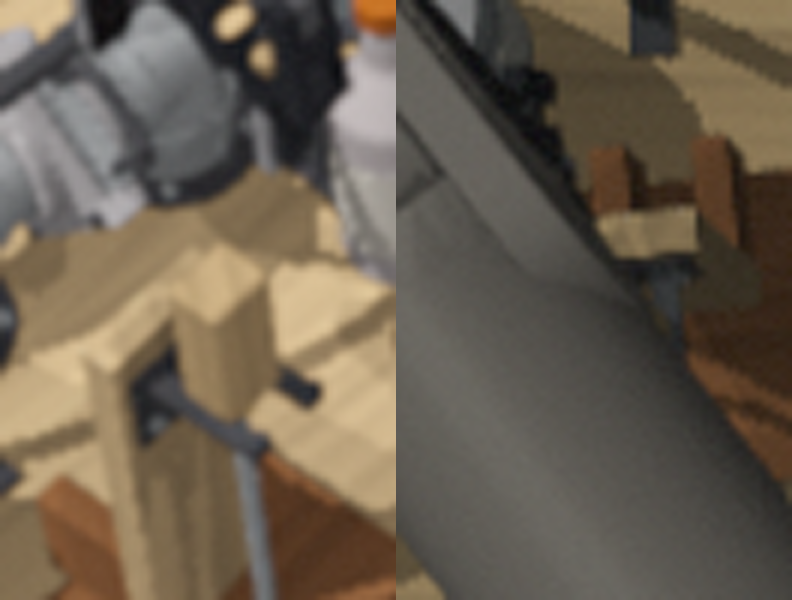

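The side crop shows the grip top at about (252,267), as before. The fingers are less obvious, so I will locate them by differencing against the first picture, without viewing another one.

Run:
```python
from h import *
o=readout.get_obs(); M=rot(o['tool_rot']); p=o['eef_pos']
im=imaging.read_camera("side")[:,:,::-1]; s0=cv2.imread("pics/side0.png")
d=(np.abs(im.astype(int)-s0).sum(2)>60)
dark=d&(im.max(2)<75)
for y in range(190,262,3): print(y,''.join('#' if dark[y,x] else ('+' if d[y,x] else '.') for x in range(215,300)))
for k in(-1,1):
  for b in (0.013,0.05,.1): print(k,b,cams['side'].proj(p+M@np.array([0,k*.05,-b])).round(1))
```

```text
190 .......+################..####......#+######.........................................
193 ...+#########++++++#######+++++..+##########+........................................
196 ..+###############...####.##################+........................................
199 ..+############......#######################+........................................
202 ...########.....############################.........................................
205 ....####....##############################...........................................
208 .......###################################+..........................................
211 .........###################################.........................................
214 .........++##############################+...........................................
217 ............++############.###############.+..+..+++.##..............................
220 ............++########.....+##########++.....####..#..##.............................
223 .............++#######.........####+.....+########....###............................
226 .............++.
[... 500 characters left out ...]
...................
244 ..........................................#+.+#####..................................
247 .....................................................................................
250 .....................................................................................
253 .....................................................................................
256 .....................................................................................
259 .....................................................................................
-1 0.013 [[264.9 255.5]]
-1 0.05 [[263.7 245.2]]
-1 0.1 [[262.  230.6]]
1 0.013 [[233.8 234.1]]
1 0.05 [[232.  223.7]]
1 0.1 [[229.4 208.9]]
```

Emit:
drive_tool(
  series=[
    [0.1,0,2.7,0,-1],
    [0,0,2.7,0,-1],
    [0,0,2.7,0,-1],
    [0,0,2.4,0,-1],
    [0,0,0,0,-1],
    [0,0,0,0,1],
    [0,0,0,0,1],
    [0,0,0,0,1],
  ],
)

```text
t: 5.85
eef_pos: [0.5444, 0.2354, 0.2572]
tool_rot: [0.001, 0.67, 0.742, 0.001]
contact_force: [0.5, -0.1, -0.4]
gripper_width: 0.514
grasp_force: 0.0
```

Emit:
drive_tool(
  series=[
    [0,0,0,0,1],
    [0,0,0,0,1],
    [0,0,0,0,1],
    [0,0,0,0,1],
    [0,0,0,0,1],
    [0,0,0,0,1],
  ],
)

```text
t: 6.45
eef_pos: [0.5444, 0.2355, 0.2573]
tool_rot: [0.001, 0.67, 0.742, 0.001]
contact_force: [-0.5, -1.2, 6.5]
gripper_width: 0.279
grasp_force: 98.1
```

```bash
python3 go.py .5435 .235 .254 1.68
```

```text
t 6.45 pos [0.5444 0.2355 0.2573] yaw 1.6727 q [ 0.06  0.38 -0.75  1.65  0.28  1.21 -0.65] F [-0.5 -1.2  6.5]
shift cm [-0.04 -0.09  0.33]
turn deg -0.4
```

Emit:
drive_tool(
  series=[
    [0,0,-1.0,0,1],
    [0,0,-1.0,0,1],
    [0,0,0,0,1],
    [0,-2,0,0,1],
    [0,-2,0,0,1],
    [0,-2,0,0,1],
    [0,-2,0,0,1],
    [0,0,0,0,1],
  ],
)

```text
t: 7.25
eef_pos: [0.4617, 0.2271, 0.2757]
tool_rot: [0.0, 0.669, 0.743, -0.001]
contact_force: [1.2, 0.1, -1.0]
gripper_width: 0.283
grasp_force: 98.7
```

```bash
python3 go.py .464 .227 .5 1.68;python3 - <<'E'
from h import *
for c in ("top","side"):
    r=imaging.cut_out("stick",c)
    for d in r[:3]:
        ys,xs=np.where(d['mask']); print(c,round(d['conf'],2),np.round(d['centre']),xs.min(),xs.max(),ys.min(),ys.max())
    im=imaging.read_camera(c); cv2.imwrite(f"pics/h_{c}.png",im[:,:,::-1])
p=readout.get_obs()['eef_pos']
for z in(-.0373,-.2173): print(cams['side'].proj(p+[0,0,z]), cams['side'].proj(p+[0,.031,z]))
im=cv2.imread("pics/h_side.png"); cv2.imwrite("pics/h.png",cv2.resize(im[215:365,185:335],(600,600),interpolation=cv2.INTER_CUBIC))
E
```

```text
t 7.25 pos [0.4617 0.2271 0.2757] yaw 1.675 q [ 0.11  0.23 -0.8   1.79  0.18  1.19 -0.64] F [ 1.2  0.1 -1. ]
shift cm [ -0.06   0.22 -22.43]
turn deg -0.3
side 0.72 [330. 381.] 273 346 367 388
side 0.58 [253. 280.] 243 261 262 329
[[277.2755985  296.61939825]] [[267.72605634 304.07655141]]
[[281.11640073 334.67599389]] [[272.45514222 341.79880858]]
```

View pics/h.png

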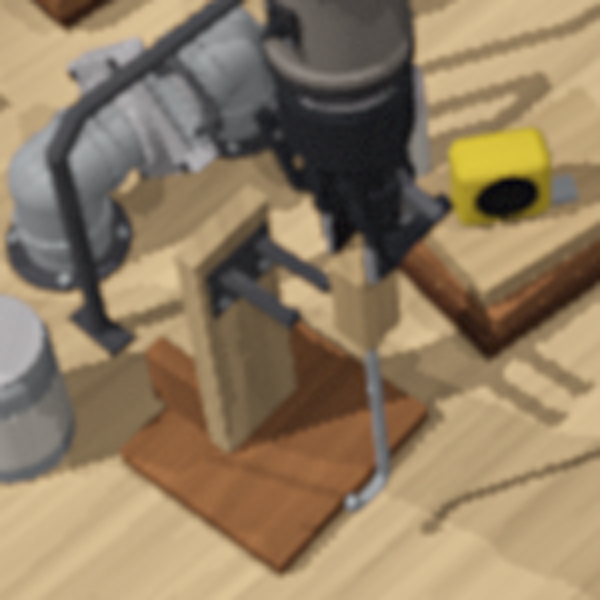

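The hook is held correctly: the rod's end shows at (280,335) and the tip at (272.5,341), against predicted (281,335) and (272.5,342). Next I work out the insertion waypoints.

```bash
cat > gate.py <<'E'
# gate.py u x y z : rod (x,y) in unit frame mm, hook-bar centre z mm -> tool shift
from fit import *; from go import st; import sys
P=np.load("P.npy",allow_pickle=True).item(); H=.2173
if __name__=="__main__":
    o,M,a=st(); u=P[sys.argv[1]]; v=[float(i) for i in sys.argv[2:5]]
    p=o['eef_pos']; c,s=np.cos(u[2]),np.sin(u[2]); d=p[:2]-u[:2]
    print("now unit",(np.array([c*d[0]+s*d[1],-s*d[0]+c*d[1],p[2]-H])*1000).round(1),"yaw rel deg",round(np.degrees(a-np.pi/2-u[2]),1),"F",o['contact_force'].round(1),"t",round(o['t'],2))
    g=T(u,[v])[0]+[0,0,H]; print("goal",g.round(3),"shift cm",((g-p)@M*100).round(2))
    D=lambda w:(M.T@np.array([c*w[0]-s*w[1],s*w[0]+c*w[1],w[2]])).round(3)
    print("unit x,y in tool axes",D((1,0,0)),D((0,1,0)))
E
python3 gate.py ub -70 -42 134
python3 -c "
from h import *
for n,uv,z in(('glue',(324,187),.19),('tin',(203,184),.12),('jar',(459,194),.11),('boards',(338,238),.07)): print(n,cams['top'].atz(uv,z).round(3))"
```

```text
now unit [-266.6   95.3   58.3] yaw rel deg 2.6 F [-0.2  0.6 -1.2] t 7.45
goal [0.669 0.101 0.351] shift cm [-14.61  19.01  -7.56]
unit x,y in tool axes [-0.046  0.999  0.   ] [0.999 0.046 0.   ]
glue [0.684 0.025 0.19 ]
tin [0.697 0.357 0.12 ]
jar [ 0.689 -0.343  0.11 ]
boards [ 0.563 -0.016  0.07 ]
```

Emit:
drive_tool(
  series=[
    [0,0,-3.8,0,1],
    [0,0,-3.8,0,1],
    [-3.65,0,0,0,1],
    [-3.65,0,0,0,1],
    [-3.65,0,0,0,1],
    [-3.65,0,0,0,1],
    [0,0,0,0,1],
  ],
)

```text
t: 8.15
eef_pos: [0.4805, 0.0752, 0.3511]
tool_rot: [0.001, 0.674, 0.739, -0.001]
contact_force: [-0.5, -0.7, -1.2]
gripper_width: 0.281
grasp_force: 99.0
```

Emit:
drive_tool(
  series=[
    [0,3.8,0,0,1],
    [0,3.8,0,0,1],
    [0,3.8,0,0,1],
    [0,3.8,0,0,1],
    [0,3.8,0,0,1],
    [0,0,0,0,1],
  ],
)

```text
t: 8.75
eef_pos: [0.6719, 0.1007, 0.348]
tool_rot: [-0.001, 0.671, 0.742, -0.0]
contact_force: [0.4, 0.2, -1.6]
gripper_width: 0.277
grasp_force: 99.2
```

Emit:
drive_tool(
  series=[
    [0,0,0,7.5,1],
    [0,0,0,7.5,1],
    [0,0,0,7.5,1],
    [0,0,0,7.5,1],
    [0,0,0,7.5,1],
    [0,0,0,7.5,1],
    [0,0,0,7.5,1],
    [0,0,0,0,1],
  ],
)

```text
t: 9.55
eef_pos: [0.668, 0.1013, 0.3513]
tool_rot: [-0.0, 0.929, 0.369, -0.0]
contact_force: [-0.0, 0.8, -1.9]
gripper_width: 0.281
grasp_force: 99.3
```

```bash
python3 gate.py ub -17 -42 134
```

```text
now unit [-70.7 -41.4 134. ] yaw rel deg -49.9 F [-0.   0.8 -1.9] t 9.55
goal [0.722 0.104 0.351] shift cm [ 4.07  3.51 -0.  ]
unit x,y in tool axes [ 0.765  0.644 -0.   ] [ 0.644 -0.765 -0.   ]
```

Emit:
drive_tool(
  series=[
    [1.36,1.17,0,0,1],
    [1.36,1.17,0,0,1],
    [1.36,1.17,0,0,1],
    [0,0,0,0,1],
    [0,0,0,0,1],
  ],
)

```text
t: 10.05
eef_pos: [0.7215, 0.1038, 0.3508]
tool_rot: [-0.0, 0.929, 0.37, -0.001]
contact_force: [-0.3, -0.4, -1.5]
gripper_width: 0.283
grasp_force: 99.2
```

Emit:
drive_tool(
  series=[
    [0.32,-0.38,0,0,1],
    [0.32,-0.38,0,0,1],
    [0.32,-0.38,0,0,1],
    [0,0,0,0,1],
  ],
)

```text
t: 10.45
eef_pos: [0.7203, 0.1202, 0.3519]
tool_rot: [-0.0, 0.929, 0.37, 0.0]
contact_force: [0.2, 0.5, -0.9]
gripper_width: 0.279
grasp_force: 99.2
```

```bash
python3 gate.py ub -17 -15 134
python3 - <<'E'
from h import *
im=imaging.read_camera("side")[:,:,::-1];t=imaging.read_camera("top")[:,:,::-1]
cv2.imwrite("pics/i_s.png",im);cv2.imwrite("pics/i_t.png",t)
E
```

```text
now unit [-17.5 -25.4 134.6] yaw rel deg -49.7 F [ 0.2  0.5 -0.9] t 10.45
goal [0.72  0.131 0.351] shift cm [ 0.71 -0.77  0.06]
unit x,y in tool axes [0.763 0.647 0.   ] [ 0.647 -0.763  0.001]
```

Emit:
drive_tool(
  series=[
    [0.25,-0.3,0,0,1],
    [0.25,-0.3,0,0,1],
    [0.25,-0.3,0,0,1],
    [0,0,0,0,1],
  ],
)

```text
t: 10.95
eef_pos: [0.7202, 0.1307, 0.3517]
tool_rot: [0.0, 0.929, 0.37, 0.0]
contact_force: [0.9, -0.7, -1.3]
gripper_width: 0.281
grasp_force: 99.3
```

```bash
python3 gate.py ub -17 -13 140
python3 - <<'E'
from h import *
im=imaging.read_camera("side")[:,:,::-1];t=imaging.read_camera("top")[:,:,::-1]
f=lambda i,x,y:cv2.resize(i[y:y+60,x:x+40],(400,600),interpolation=cv2.INTER_CUBIC)
cv2.imwrite("pics/i.png",np.hstack([f(im,215,205),f(t,258,140)]))
E
```

```text
now unit [-17.  -14.9 134.4] yaw rel deg -49.8 F [ 0.9 -0.7 -1.3] t 10.95
goal [0.72  0.133 0.357] shift cm [ 0.12 -0.15 -0.56]
unit x,y in tool axes [0.764 0.646 0.001] [ 0.646 -0.764 -0.   ]
```

View pics/i.png

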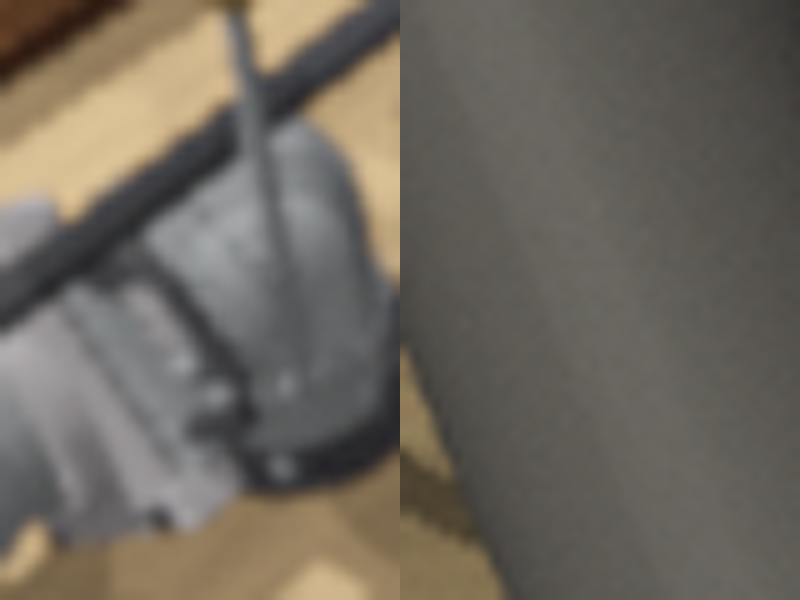

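The rod runs in front of the hoop bar, its end is near (244,244), and the tip shows through the loop at about (234,242). So the hook is engaged, and I pull.

Emit:
drive_tool(
  series=[
    [0.2,-0.23,-0.3,0,1],
    [0,0,-0.3,0,1],
    [-0.27,-0.23,-0.35,0,1],
    [-0.27,-0.23,-0.35,0,1],
    [-0.27,-0.23,-0.35,0,1],
    [0,0,0,0,1],
  ],
)

```text
t: 11.65
eef_pos: [0.7093, 0.1322, 0.3685]
tool_rot: [0.0, 0.929, 0.369, 0.0]
contact_force: [2.0, -1.8, -3.6]
gripper_width: 0.281
grasp_force: 99.0
```

```bash
python3 gate.py ub -50 -10 180
```

```text
now unit [-27.8 -12.8 151.2] yaw rel deg -49.9 F [ 2.  -1.8 -3.6] t 11.65
goal [0.687 0.134 0.397] shift cm [-1.51 -1.65 -2.89]
unit x,y in tool axes [0.764 0.645 0.001] [ 0.645 -0.764 -0.001]
```

Emit:
drive_tool(
  series=[
    [-0.14,-0.38,-0.35,0,1],
    [-0.14,-0.38,-0.35,0,1],
    [-0.27,-0.23,-0.35,0,1],
    [-0.27,-0.23,-0.35,0,1],
    [-0.27,-0.23,-0.35,0,1],
    [-0.27,-0.23,-0.35,0,1],
    [-0.27,-0.23,-0.35,0,1],
    [0,0,0,0,1],
  ],
)

```text
t: 12.45
eef_pos: [0.6842, 0.1355, 0.3938]
tool_rot: [0.0, 0.929, 0.369, 0.001]
contact_force: [3.1, -2.4, -2.7]
gripper_width: 0.28
grasp_force: 99.2
```

Emit:
drive_tool(
  series=[
    [-0.27,-0.23,-0.35,0,1],
    [-0.27,-0.23,-0.35,0,1],
    [0,0,0,0,1],
  ],
)

```text
t: 12.75
eef_pos: [0.6772, 0.1351, 0.4005]
tool_rot: [0.0, 0.929, 0.369, 0.001]
contact_force: [3.8, -1.2, -2.2]
gripper_width: 0.274
grasp_force: 99.2
```

Emit:
drive_tool(
  series=[
    [-0.16,-0.14,-0.21,0,1],
    [-0.16,-0.14,-0.21,0,1],
    [0,0,0,0,1],
  ],
)

```text
t: 13.05
eef_pos: [0.673, 0.1349, 0.4042]
tool_rot: [0.0, 0.929, 0.369, 0.0]
contact_force: [2.6, -2.5, -4.7]
gripper_width: 0.28
grasp_force: 99.1
```

```bash
python3 gate.py ub -70 -10 195
```

```text
now unit [-63.9  -8.1 186.9] yaw rel deg -49.8 F [ 2.6 -2.5 -4.7] t 13.05
goal [0.667 0.133 0.412] shift cm [-0.59 -0.25 -0.81]
unit x,y in tool axes [0.764 0.645 0.   ] [ 0.645 -0.764  0.   ]
```

Emit:
drive_tool(
  series=[
    [-0.16,-0.14,-0.21,0,1],
    [-0.16,-0.14,-0.21,0,1],
    [0,0,0,0,1],
  ],
)

```text
t: 13.35
eef_pos: [0.6684, 0.1342, 0.4063]
tool_rot: [0.0, 0.929, 0.369, -0.001]
contact_force: [5.2, -3.3, -12.2]
gripper_width: 0.277
grasp_force: 100.2
```

Emit:
drive_tool(
  series=[
    [-0.16,-0.14,-0.21,0,1],
    [-0.11,-0.09,-0.14,0,1],
    [0,0,0,0,1],
  ],
)

```text
t: 13.65
eef_pos: [0.6647, 0.1333, 0.4065]
tool_rot: [0.0, 0.929, 0.369, -0.003]
contact_force: [6.7, -2.5, -22.7]
gripper_width: 0.278
grasp_force: 100.5
```

```bash
python3 gate.py ub -70 -10 195
```

```text
now unit [-72.3  -9.2 189.2] yaw rel deg -49.8 F [  6.7  -2.5 -22.7] t 13.65
goal [0.667 0.133 0.412] shift cm [ 0.12  0.2  -0.58]
unit x,y in tool axes [ 0.764  0.645 -0.006] [ 0.645 -0.764 -0.002]
```

Emit:
drive_tool(
  series=[
    [0.69,0.58,0.4,0,1],
    [0.69,0.58,0.4,0,1],
    [0,0,0,0,1],
    [0,0,0,0,1],
  ],
)

```text
t: 14.05
eef_pos: [0.6831, 0.1368, 0.404]
tool_rot: [-0.001, 0.929, 0.37, 0.0]
contact_force: [-0.2, -1.6, -3.6]
gripper_width: 0.276
grasp_force: 103.7
```

```bash
python3 gate.py ub -50 -9 180
```

```text
now unit [-53.7  -6.8 186.7] yaw rel deg -49.8 F [-0.2 -1.6 -3.6] t 14.05
goal [0.687 0.135 0.397] shift cm [0.14 0.41 0.67]
unit x,y in tool axes [ 0.763  0.646 -0.   ] [ 0.646 -0.763  0.002]
```

Emit:
drive_tool(
  series=[
    [0.1,0.2,0.3,0,1],
    [0.0,0.1,0.3,0,1],
    [0,0,0,0,1],
  ],
)

```text
t: 14.35
eef_pos: [0.6857, 0.1345, 0.3973]
tool_rot: [-0.0, 0.929, 0.37, -0.0]
contact_force: [0.6, -0.3, -1.9]
gripper_width: 0.277
grasp_force: 104.0
```

Emit:
drive_tool(
  series=[
    [-0.5,0,0,0,1],
    [-0.5,0,0,0,1],
    [-0.5,0,0,0,1],
    [0,0,0,0,1],
  ],
)

```text
t: 14.75
eef_pos: [0.6748, 0.1228, 0.398]
tool_rot: [0.0, 0.929, 0.369, 0.0]
contact_force: [0.3, -0.4, -0.8]
gripper_width: 0.276
grasp_force: 104.0
```

```bash
python3 gate.py ub -50 -9 180
```

```text
now unit [-62.7 -20.3 180.7] yaw rel deg -49.9 F [ 0.3 -0.4 -0.8] t 14.75
goal [0.687 0.135 0.397] shift cm [ 1.7  -0.04  0.07]
unit x,y in tool axes [0.765 0.644 0.001] [ 0.644 -0.765 -0.   ]
```

Emit:
drive_tool(
  series=[
    [-1.0,0,0,0,1],
    [-1.0,0,0,0,1],
    [-1.5,-0.8,0,0,1],
    [0,0,-2.2,0,1],
    [0,0,-2.2,0,1],
    [0,0,-2.2,0,1],
    [0,0,0,0,1],
  ],
)

```text
t: 15.45
eef_pos: [0.6447, 0.1055, 0.4672]
tool_rot: [0.0, 0.929, 0.369, 0.003]
contact_force: [0.8, -0.0, -1.5]
gripper_width: 0.278
grasp_force: 104.0
```

```bash
python3 gate.py ua -105 -13 240
```

```text
now unit [-107.5  269.3  249.9] yaw rel deg -52.0 F [ 0.8 -0.  -1.5] t 15.45
goal [ 0.673 -0.175  0.457] shift cm [-17.19  22.39   0.96]
unit x,y in tool axes [0.788 0.616 0.006] [ 0.616 -0.788  0.001]
```

Emit:
drive_tool(
  series=[
    [-2.87,3.73,0,0,1],
    [-2.87,3.73,0,0,1],
    [-2.87,3.73,0,0,1],
    [-2.87,3.73,0,0,1],
    [-2.87,3.73,0,0,1],
    [-2.87,3.73,0,0,1],
    [0,0,0,0,1],
    [0,0,0,0,1],
  ],
)

```text
t: 16.25
eef_pos: [0.672, -0.1773, 0.4616]
tool_rot: [-0.001, 0.93, 0.368, -0.001]
contact_force: [0.6, 1.4, -1.0]
gripper_width: 0.272
grasp_force: 104.0
```

```bash
python3 gate.py ua -82 -13 208
python3 - <<'E'
from fit import *; from go import st
P=np.load("P.npy",allow_pickle=True).item()
im=imaging.read_camera("side")[:,:,::-1];cv2.imwrite("pics/j_s.png",im)
top=imaging.read_camera("top")[:,:,::-1];cv2.imwrite("pics/j_t.png",top)
print("b loop expect d=150 top",cams['top'].proj(loop(P['ub'],150))[:4].round(1).tolist())
g=top.max(2)
for y in range(166,200,2): print(y,' '.join('%3d'%g[y,x] for x in range(270,292)))
# hook in side view: expected rod line
o,M,a=st(); p=o['eef_pos']; xt=M[:,0]
for d,z in((0,-.12),(0,-.2173),(.016,-.2173),(.031,-.2173)): print(d,z,cams['side'].proj(p+xt*d+[0,0,z]).round(1))
g=im.astype(int).max(2); pr=cams['side'].proj(p+[0,0,-.2173])[0].round().astype(int); 
for y in range(pr[1]-14,pr[1]+12,2): print(y,' '.join('%3d'%g[y,x] for x in range(pr[0]-14,pr[0]+8)))
print(pr)
E
```

```text
now unit [-106.5  -14.8  244.3] yaw rel deg -52.1 F [ 0.6  1.4 -1. ] t 16.25
goal [ 0.696 -0.173  0.425] shift cm [2.05 1.37 3.63]
unit x,y in tool axes [ 0.79   0.614 -0.002] [ 0.614 -0.79   0.001]
b loop expect d=150 top [[279.6, 180.4], [278.8, 189.8], [277.3, 174.3], [278.2, 165.0]]
166  99 100  99  99  98  91  47  27  36  58  68  52  70  84  81  63  81  90  75  75  76  75
168  99  97  93  92  94  87  42  35  45  75  83  56  80  79  73  50  46  73  78  79  78  77
170  97  96  96  97  98  91  56  50  48  82  82  65 103  89  87  78  87  81  83  84  82  83
172  94  94  93  94  93  87  56  52  47  69  68  72 103 101  91  89  91  76  77  77  77  77
174 148 121 123 121 120  92  55  55  45  65  73  79  99 104 117  95  81  81  82  83  80  81
176 151 151 153 151 153 138  52  44  39  62  73 101 152 151 151 146 132 126 111 132 133 131
178 154 156 154 155 155 138  73  45  42  52  68  98 151 153 155 151 136 136 135 135 134 137
180 156 156 157 157 153 135  84  44  37  33  40  75 123 151 156 149 141 142 142 141 141 141
182 157 156 155 155 143 137 104  46  41  30  48  95 126 142 142 142 140 136 
[... 1367 characters left out ...]
54  43  60 107 118 112 146 192 204 202 198 195
170 206 206 200 170 126 119 162 185 169 137 118 110 123 147 138 118 150 184 195 194 195 198
172 201 203 205 197 174 145 138 150 160 163 162 159 150 142 161 181 191 197 199 199 200 200
174 205 205 203 200 199 198 200 198 167 107  61  55  84 155 192 201 200 199 198 197 195 194
176 201 199 200 202 203 203 204 200 167 105  53  43  85 160 193 198 195 192 191 190 189 190
178 153 157 157 157 155 152 153 150 125  83  54  46  81 153 186 192 190 190 192 193 195 198
180 129 143 143 142 141 140 140 136 112  75  54  45  60 124 171 191 195 197 199 202 203 203
182 128 143 141 137 135 135 135 131 105  68  51  51  58 105 147 189 203 204 203 203 201 201
[332 172]
```

Emit:
drive_tool(
  series=[
    [0.7,0.5,1.2,0,1],
    [0.7,0.5,1.2,0,1],
    [0.65,0.4,1.2,0,1],
    [0,0,0,0,1],
  ],
)

```text
t: 16.75
eef_pos: [0.6974, -0.1702, 0.4233]
tool_rot: [-0.002, 0.929, 0.37, -0.002]
contact_force: [-0.5, 0.2, -2.0]
gripper_width: 0.276
grasp_force: 104.0
```

Emit:
drive_tool(
  series=[
    [0.28,0.22,0.35,0,1],
    [0.28,0.22,0.35,0,1],
    [0.28,0.22,0.35,0,1],
    [0.28,0.22,0.35,0,1],
    [0.28,0.22,0.35,0,1],
    [0.28,0.22,0.35,0,1],
    [0,0,0,0,1],
  ],
)

```text
t: 17.45
eef_pos: [0.7186, -0.1691, 0.4058]
tool_rot: [-0.001, 0.929, 0.37, -0.0]
contact_force: [-0.8, 1.7, -1.1]
gripper_width: 0.278
grasp_force: 104.1
```

```bash
python3 gate.py ua -25 -13 151
python3 - <<'E'
from h import *
import numpy as np
a=cv2.imread("pics/top0.png").max(2).astype(int); b=cv2.imread("pics/j_t.png").max(2).astype(int)
for n,i,r in(('b0',a,range(170,182)),('b1',b,range(182,194))): print(n,[(y,int(i[y,276:282].min())) for y in r])
print('a0',[(y,int(a[y,391:399].min())) for y in range(170,182)])
E
```

```text
now unit [-59.4 -11.  188.5] yaw rel deg -51.9 F [-0.8  1.7 -1.1] t 17.45
goal [ 0.753 -0.168  0.368] shift cm [2.59 2.28 3.75]
unit x,y in tool axes [ 0.787  0.617 -0.001] [ 0.617 -0.787  0.001]
b0 [(170, 32), (171, 28), (172, 33), (173, 36), (174, 33), (175, 36), (176, 78), (177, 128), (178, 148), (179, 149), (180, 148), (181, 148)]
b1 [(182, 30), (183, 30), (184, 34), (185, 34), (186, 35), (187, 35), (188, 54), (189, 99), (190, 125), (191, 131), (192, 133), (193, 113)]
a0 [(170, 40), (171, 42), (172, 40), (173, 39), (174, 39), (175, 46), (176, 110), (177, 147), (178, 141), (179, 142), (180, 142), (181, 144)]
```

Emit:
drive_tool(
  series=[
    [0.28,0.22,0.35,0,1],
    [0.28,0.22,0.35,0,1],
    [0.28,0.22,0.35,0,1],
    [0,0,0,0,1],
  ],
)

```text
t: 17.85
eef_pos: [0.7294, -0.1685, 0.3949]
tool_rot: [-0.0, 0.929, 0.37, -0.0]
contact_force: [-1.0, 0.6, -1.5]
gripper_width: 0.281
grasp_force: 104.1
```

```bash
python3 gate.py ua -25 -13 151
python3 - <<'E'
from fit import *; from go import st
P=np.load("P.npy",allow_pickle=True).item()
im=imaging.read_camera("side")[:,:,::-1];cv2.imwrite("pics/k_s.png",im)
o,M,a=st(); p=o['eef_pos']; xt=M[:,0]
for d in(0,.016,.031): print(d,cams['side'].proj(p+xt*d+[0,0,-.2173]).round(1))
for d in(145,135,125): print(d,cams['side'].proj(loop(P['ua'],d))[:4].round(1).tolist())
g=im.max(2)
print('    ',' '.join('%3d'%x for x in range(294,330)))
for y in range(164,192,2): print(y,' '.join('%3d'%g[y,x] for x in range(294,330)))
E
```

```text
now unit [-48.6 -11.3 177.6] yaw rel deg -51.9 F [-1.   0.6 -1.5] t 17.85
goal [ 0.753 -0.168  0.368] shift cm [1.76 1.59 2.65]
unit x,y in tool axes [ 0.787  0.616 -0.001] [ 0.616 -0.787  0.   ]
0 [[317.4 180.1]]
0.016 [[312.1 180. ]]
0.031 [[307.1 179.9]]
145 [[309.7, 185.2], [317.4, 182.5], [308.6, 169.1], [301.0, 172.1]]
135 [[307.9, 185.8], [315.6, 183.1], [306.9, 169.8], [299.3, 172.7]]
125 [[306.2, 186.3], [313.8, 183.7], [305.1, 170.5], [297.7, 173.4]]
     294 295 296 297 298 299 300 301 302 303 304 305 306 307 308 309 310 311 312 313 314 315 316 317 318 319 320 321 322 323 324 325 326 327 328 329
164 140 130 114  91  79  76  69  54  49  72 109 138 142 133 130 143 168 197 207 207 205 189 147 115 151 193 204 203 200 201 204 202 171 110  58  45
166  91  81  79  75  68  59  60  76 112 140 149 146 140 131 120 112 107 152 187 202 202 185 145 115 150 192 202 203 204 206 209 205 172 110  54  43
168  79  72  63  57  72 106 137 146 142 138 138 143 146 141 137 131 112  94 129 182 199 196 158 120 152 196 207 208 204 203 202 200 170 108  57  45
170  59  58  66  89 112 111 105  93  80  7
[... 885 characters left out ...]
 145 144 128 106  96 100 107 109 106 101 100  94  88 117 138 143 142 139 137 136 134 135 133 103  68  54  47
184 119 125 126 127 125 127 125 129 138 148 149 147 142 117  93  74  63  50  43  40  48  63  74 102 127 134 133 134 136 136 140 137 105  69  52  47
186 129 119 123 127 126 127 128 125 124 128 137 135 102  74  66  59  63  71  74  64  60  85  93  87 123 137 139 140 141 140 141 135 103  69  54  43
188 143 129 123 125 126 126 125 127 128 128 129 128 120 116 112  98  95  99  92  69  46  39  41  70 125 140 143 140 132 115  89  70  63  57  51  41
190 149 145 137 127 125 127 127 125 128 127 125 122 117 114 104  99  98  95  78  61  47  44  46  71 105 116 112  93  65  45  43  48  58  58  53  45
```

The loop's upper stub has moved from about (301–308,170) to (297–305,171), so the plate is sliding in and d is about 120. I keep pushing.

Emit:
drive_tool(
  series=[
    [0.28,0.22,0.35,0,1],
    [0.28,0.22,0.35,0,1],
    [0.28,0.22,0.35,0,1],
    [0.28,0.22,0.35,0,1],
    [0.28,0.22,0.35,0,1],
    [0.28,0.22,0.35,0,1],
    [0,0,0,0,1],
  ],
)

```text
t: 18.6
eef_pos: [0.7507, -0.1666, 0.3737]
tool_rot: [-0.0, 0.929, 0.37, -0.0]
contact_force: [-1.2, 0.1, -1.5]
gripper_width: 0.278
grasp_force: 104.1
```

Emit:
drive_tool(
  series=[
    [0.17,0.13,0.21,0,1],
    [0.17,0.13,0.21,0,1],
    [0,0,0,0,1],
  ],
)

```text
t: 18.9
eef_pos: [0.7547, -0.1662, 0.3703]
tool_rot: [-0.0, 0.929, 0.369, -0.0]
contact_force: [-1.5, 1.0, -0.3]
gripper_width: 0.278
grasp_force: 104.2
```

```bash
python3 gate.py ua -25 -13 151
```

```text
now unit [-23.1 -11.5 153. ] yaw rel deg -52.0 F [-1.5  1.  -0.3] t 18.9
goal [ 0.753 -0.168  0.368] shift cm [-0.24  0.    0.2 ]
unit x,y in tool axes [ 0.788  0.616 -0.   ] [ 0.616 -0.788  0.   ]
```

Emit:
drive_tool(
  series=[
    [0.17,0.13,0.21,0,1],
    [0,0,0,0,1],
  ],
)

```text
t: 19.1
eef_pos: [0.7568, -0.1659, 0.3683]
tool_rot: [-0.0, 0.929, 0.369, -0.0]
contact_force: [-1.7, 1.3, 0.3]
gripper_width: 0.282
grasp_force: 104.2
```

Emit:
drive_tool(
  series=[
    [0.17,0.13,0.21,0,1],
    [0,0,0,0,1],
  ],
)

```text
t: 19.3
eef_pos: [0.7589, -0.1654, 0.3665]
tool_rot: [-0.0, 0.929, 0.37, -0.0]
contact_force: [-1.5, 2.2, 1.1]
gripper_width: 0.28
grasp_force: 104.4
```

```bash
python3 gate.py ua -25 -13 151
python3 - <<'E'
from fit import *
P=np.load("P.npy",allow_pickle=True).item()
im=imaging.read_camera("side")[:,:,::-1]
for d in(90,85,80,75): print(d,cams['side'].proj(loop(P['ua'],d))[:4].round(1).tolist())
g=im.max(2)
print('    ',' '.join('%3d'%x for x in range(284,318)))
for y in range(168,194,2): print(y,' '.join('%3d'%g[y,x] for x in range(284,318)))
E
```

```text
now unit [-18.9 -11.  149.2] yaw rel deg -51.9 F [-1.5  2.2  1.1] t 19.3
goal [ 0.753 -0.168  0.368] shift cm [-0.6  -0.22 -0.18]
unit x,y in tool axes [ 0.787  0.616 -0.   ] [ 0.616 -0.787  0.001]
90 [[300.4, 188.4], [307.8, 185.8], [299.2, 172.8], [292.0, 175.6]]
85 [[299.6, 188.6], [306.9, 186.1], [298.3, 173.1], [291.2, 175.9]]
80 [[298.8, 188.9], [306.1, 186.4], [297.5, 173.5], [290.4, 176.2]]
75 [[298.0, 189.2], [305.2, 186.7], [296.7, 173.8], [289.6, 176.6]]
     284 285 286 287 288 289 290 291 292 293 294 295 296 297 298 299 300 301 302 303 304 305 306 307 308 309 310 311 312 313 314 315 316 317
168 160 170 172 174 175 160 142 116  91  83  78  72  64  58  71 105 136 145 148 147 149 147 145 140 128 122 109  93 130 181 197 199 200 202
170 178 172 167 157 131  97  82  79  74  69  59  57  74 104 133 142 147 152 157 159 158 156 153 150 143 133 112  94 108 171 199 205 206 206
172 155 138 117  95  81  76  71  62  56  51  62  84  88  92 105 124 142 150 154 153 152 147 142 136 131 129 116 100 108 170 201 208 206 202
174  95  83  78  72  67  61  55  52  50  55  63  74  86  93  89  84  
[... 630 characters left out ...]

184 161 171 174 163 152 147 148 145 138 118 121 135 144 146 145 137 117 115 137 157 162 162 161 154 125 101  97 105 104  93  71  65  74 100
186 139 144 153 157 154 144 141 144 146 140 129 119 126 141 147 146 127  98  79  75  69  55  45  60  94 104 103 101  93  75  62  84  92  89
188 140 131 137 144 140 131 125 130 143 147 144 129 123 129 132 125  97  73  70  67  68  72  79  89  94  95  95  96  92  70  44  42  42  69
190 140 131 124 135 138 125 113 107 116 141 149 145 138 128 127 133 120 111 111  98  90  92  92  92  96  97  98  92  80  59  49  45  45  71
192 122 117 108 110 133 135 115 103 107 128 144 148 146 139 127 124 131 132 136 136 117 100  94  96  93  91  78  64  55  52  51  51  76 103
```

Emit:
drive_tool(
  series=[
    [0.17,0.13,0.21,0,1],
    [0,0,0,0,1],
  ],
)

```text
t: 19.55
eef_pos: [0.7609, -0.165, 0.3646]
tool_rot: [-0.0, 0.929, 0.37, -0.0]
contact_force: [-2.1, 2.0, 1.4]
gripper_width: 0.277
grasp_force: 104.2
```

Emit:
drive_tool(
  series=[
    [0.11,0.09,0.14,0,1],
    [0,0,0,0,1],
    [0,0,0,0,1],
  ],
)

```text
t: 19.85
eef_pos: [0.7621, -0.165, 0.3624]
tool_rot: [-0.001, 0.929, 0.37, -0.001]
contact_force: [-2.9, 3.0, 1.6]
gripper_width: 0.281
grasp_force: 104.2
```

```bash
python3 gate.py ua -25 -13 151
```

```text
now unit [-15.7 -11.  145.1] yaw rel deg -51.9 F [-2.9  3.   1.6] t 19.85
goal [ 0.753 -0.168  0.368] shift cm [-0.86 -0.41 -0.59]
unit x,y in tool axes [ 0.787  0.616 -0.001] [ 0.616 -0.787  0.001]
```

Emit:
drive_tool(
  series=[
    [0,0,0.2,0,1],
    [0,0,0.2,0,1],
    [0,0,0,0,1],
  ],
)

```text
t: 20.15
eef_pos: [0.762, -0.1654, 0.3579]
tool_rot: [-0.0, 0.929, 0.369, -0.001]
contact_force: [-3.2, 2.6, -0.6]
gripper_width: 0.275
grasp_force: 103.9
```

```bash
python3 gate.py ua -25 -13 151
python3 - <<'E'
from fit import *
im=imaging.read_camera("side")[:,:,::-1]
g=im.max(2)
print('    ',' '.join('%3d'%x for x in range(284,318)))
for y in range(168,194,2): print(y,' '.join('%3d'%g[y,x] for x in range(284,318)))
E
```

```text
now unit [-15.8 -11.3 140.6] yaw rel deg -52.0 F [-3.2  2.6 -0.6] t 20.15
goal [ 0.753 -0.168  0.368] shift cm [-0.83 -0.44 -1.04]
unit x,y in tool axes [ 0.788  0.616 -0.002] [ 0.616 -0.788  0.   ]
     284 285 286 287 288 289 290 291 292 293 294 295 296 297 298 299 300 301 302 303 304 305 306 307 308 309 310 311 312 313 314 315 316 317
168 160 171 172 175 176 160 141 115  91  82  77  72  62  57  71 105 135 146 149 148 149 147 145 141 134 120 102  91 130 182 196 199 200 202
170 177 173 167 157 131  98  80  78  75  68  59  57  74 105 132 142 148 152 158 158 158 155 154 149 139 124 107  95 109 172 199 205 206 207
172 156 139 116  95  81  78  70  64  57  52  62  86  89  92 105 123 142 150 154 153 152 148 142 137 131 122 110 102 110 170 202 208 205 202
174  94  83  78  72  67  59  54  51  49  55  64  73  86  93  89  83  84 105 128 133 135 132 127 122 111 113 107  98  98 153 194 205 205 205
176  78  70  62  56  67  96 116 115 101 102 117 131 133 128 123 111  91  76  82 111 121 117 114 107  97 101 100  89  95 154 199 209 205 202
178  59  61  82 109 126 118 122 134 133 138 143 142 138 130 
[... 359 characters left out ...]

184 160 171 174 164 152 149 146 146 138 118 120 136 145 146 140 138 125 107  94  96  98  93  85  93 114 105  99 101 102  94  72  66  74 101
186 139 144 152 158 154 144 140 144 146 138 128 119 127 141 145 137 123 133 153 164 168 168 167 158 143 114  94  96  94  75  63  85  93  89
188 139 130 138 145 141 136 128 129 142 148 143 130 125 128 133 126  97  78  81  79  79  84  88  93  94  93  95  97  91  69  45  39  43  70
190 138 124 116 133 140 129 114 108 116 140 148 144 138 128 127 134 121 111 111  98  89  92  90  92  94  98  98  94  80  59  47  47  43  72
192 124 120 110 109 133 132 115 102 107 128 145 148 147 139 128 126 131 132 135 137 117 100  96  96  94  88  78  65  54  52  51  54  75 104
```

Run:
```python
from fit import *; from go import st
P=np.load("P.npy",allow_pickle=True).item()
o,M,a=st(); p=o['eef_pos']; xt=M[:,0]
for d,z in((0,-.06),(0,-.15),(0,-.2173),(.016,-.2173),(.031,-.2173),(.031,-.2053)): print(d,z,cams['side'].proj(p+xt*d+[0,0,z]).round(1))
im=imaging.read_camera("side")[:,:,::-1].astype(int);k=cv2.imread("pics/k_s.png").astype(int);s0=cv2.imread("pics/side0.png").astype(int)
d=np.abs(im-s0).sum(2)
for y in range(140,194,3): print(y,' '.join('%3d'%min(d[y,x],999) for x in range(290,330)))
```

```text
0 -0.06 [[308.4 145. ]]
0 -0.15 [[308.9 168. ]]
0 -0.2173 [[309.3 184. ]]
0.016 -0.2173 [[304.1 183.9]]
0.031 -0.2173 [[299.2 183.7]]
0.031 -0.2053 [[299.1 181. ]]
140  14  14  10  17   9   6   8   5   6   4   4  23 109 168 175 181 165 148 158 176 189 211 216 199 113  22   3   5   8   7   7   9   5   8  14   7  10   9  17  14
143   8   9  10  10  11   5  11   6  13  10   8  10   3   4   7  22  38  79  89  98  76  45   9  11   2   5   6   6  14   9   8  10  10  14   7  13  10   7  11  15
146   9   9  10  10   6  10   8   7  10   4  16   7  15  18  15   2  59 200 248 216  94   6   1   4  12  15  10  12  13  11   5  14   7  12   6   9   3   8   3   6
149   4  12  11  12   6   6  11   9   4   4   5   6   3   9   3   5  47 122 142  69  24   7  10  10  13  14   7  13   7  12   3   7  12   7   7  14  11  12  10   7
152   4  16   6  12   9   4  15   9  12  10   3  12   9   8  10  10  23  49  66  55  28   6   4   9   6   5  11   3  12  10  16  16   8  14  14  16  17  19   8   4
155   3   6   6   5   9   6   5   6  11  10  15  16  11   3  11  10  11  40 102  84  45  12   6  12  12   9  13  17 
[... 1315 characters left out ...]
   9  11  10  10  13   8  11   6  10   8   8
182  16  13  18  22  23  44  59  55  37  59  41  26  85 115 152 199 223 173 138 128  63   4  20  29   8  58 151 145  48   7  13   7  13  14  10  11  11   8   6   5
185  14  10  16  14  14  25  51  65  62  25  19  10  22  44  60  59  35  34  91 114 133 140 121  93  45  17  13  13  12  16  12  15  17   8  12   9   7   2   1  11
188  23  12  14   9  14  11  18  25  30  16  82 128 125 139 133 119 108  94  85  41  11   5   3   8   3   7   4   8  11  11  15   9  13  10   5  10   4   6   6  10
191  10  11   8  14  18  15  12  13  14  21  14  10  14  34  45  35   8   1   4  15  10  10  10  11   5   9   9   8  10   8  10  10   8  10   6   2  15   1  12  10
```

Emit:
drive_tool(
  series=[
    [-0.56,-0.44,-0.8,0,1],
    [-0.56,-0.44,-0.8,0,1],
    [-0.56,-0.44,-0.8,0,1],
    [0,0,0,0,1],
    [0,0,0,0,1],
  ],
)

```text
t: 20.75
eef_pos: [0.7414, -0.1683, 0.3844]
tool_rot: [0.001, 0.929, 0.369, 0.001]
contact_force: [-0.5, -0.2, -1.7]
gripper_width: 0.278
grasp_force: 104.0
```

```bash
python3 gate.py ua -25 -13 151
python3 - <<'E'
from fit import *; from go import st
P=np.load("P.npy",allow_pickle=True).item()
t=imaging.read_camera("top")[:,:,::-1]; g=t.max(2)
for d in(85,75): print(d,cams['top'].proj(loop(P['ua'],d))[:4].round(1).tolist())
for y in range(150,182,2): print(y,' '.join('%3d'%g[y,x] for x in range(376,400)))
o,M,a=st(); p=o['eef_pos']; xt=M[:,0]
for d,z in((0,-.15),(0,-.2173),(.031,-.2173)): print(d,z,cams['side'].proj(p+xt*d+[0,0,z]).round(1))
im=imaging.read_camera("side")[:,:,::-1]; g=im.max(2); cv2.imwrite("pics/l_s.png",im)
for y in range(160,194,2): print(y,' '.join('%3d'%g[y,x] for x in range(286,322)))
E
```

```text
now unit [-36.6 -12.3 167.1] yaw rel deg -52.0 F [-0.5 -0.2 -1.7] t 20.75
goal [ 0.753 -0.168  0.368] shift cm [0.87 0.76 1.62]
unit x,y in tool axes [0.788 0.615 0.003] [ 0.615 -0.788 -0.002]
85 [[389.3, 155.5], [391.4, 164.0], [391.9, 148.5], [389.7, 140.2]]
75 [[388.8, 153.6], [390.9, 162.1], [391.4, 146.6], [389.2, 138.3]]
150  52  52  54  54  54  53  54  53  54  53  52  54  52  55  53  52  39  28  37  51  63  63  60  55
152  49  47  48  49  46  45  45  46  43  42  42  45  42  39  39  38  39  37  37  50  52  59  64  51
154  55  62  60  62  65  66  64  64  60  73  71  68  62  80  71  61  42  40  44  74  48  44  37  33
156  93  93  93  95  94  94  91  89  77  68  85  88  74  57  46  45  42  43  50  87  88  67  39  28
158  95  92  94  94  95  96  96  88  52  66 109 113 102  77  80  62  39  41  56  88  94  95  93  83
160  91  92  93  91  91  90  92  91  91  90 104 105  97  62  67  66  47  35  58  90  91  91  90  92
162  99  97  97  96  96  97  95  93  97  94  99  93  90  79  68  75  75  61  68  93  95  93  93  86
164  95  97  96  97  98  98  97  96  98  97  97 100  99  99  94  83  71
[... 2724 characters left out ...]
 134 144 147 145 137 114  93  84  84  83  74  61  65  88 101 104 106 105  93  71  65  75 100 128 133 133 134
186 163 162 153 144 141 143 145 139 128 119 125 140 148 145 129 100  82  77  75  68  53  61  96 105 102 100  94  75  62  83  92  87 123 137 140 139
188 137 144 142 136 127 129 141 147 143 129 124 129 132 125  97  73  69  68  69  73  79  89  95  96  94  97  92  69  46  42  44  70 125 140 141 139
190 115 133 138 127 113 107 116 140 148 145 137 127 128 132 122 111 109  99  90  90  92  91  96  98  99  95  78  60  47  45  41  71 105 116 111  93
192 103 105 131 132 114 102 106 128 144 148 145 140 128 125 132 131 136 135 117 101  96  97  94  88  78  63  53  53  52  54  77 102 118 121 114  95
```

Emit:
drive_tool(
  series=[
    [-1.85,-1.43,-0.8,0,1],
    [-1.85,-1.43,-0.8,0,1],
    [-1.85,-1.43,-0.8,0,1],
    [0,0,-3,0,1],
    [0,0,-3,0,1],
    [0,0,0,0,1],
  ],
)

```text
t: 21.45
eef_pos: [0.6725, -0.1743, 0.4718]
tool_rot: [0.002, 0.929, 0.369, 0.003]
contact_force: [0.2, 0.2, -0.4]
gripper_width: 0.277
grasp_force: 104.0
```

```bash
python3 go.py .4617 .1 .46 1.6727
```

```text
t 21.45 pos [ 0.6725 -0.1743  0.4718] yaw 0.7564 q [ 0.39  0.44 -0.4   1.03  0.17  1.69 -0.76] F [ 0.2  0.2 -0.4]
shift cm [  3.49 -34.43   0.99]
turn deg -52.5
```

Emit:
drive_tool(
  series=[
    [0.44,-4.3,0,0,1],
    [0.44,-4.3,0,0,1],
    [0.44,-4.3,0,0,1],
    [0.44,-4.3,0,0,1],
    [0.44,-4.3,0,0,1],
    [0.44,-4.3,0,0,1],
    [0.44,-4.3,0,0,1],
    [0.44,-4.3,0,0,1],
  ],
)

```text
t: 22.25
eef_pos: [0.4595, 0.1012, 0.4661]
tool_rot: [0.0, 0.929, 0.369, -0.0]
contact_force: [0.1, 0.9, -0.6]
gripper_width: 0.279
grasp_force: 104.0
```

Emit:
drive_tool(
  series=[
    [0,0,0,-7.5,1],
    [0,0,0,-7.5,1],
    [0,0,0,-7.5,1],
    [0,0,0,-7.5,1],
    [0,0,0,-7.5,1],
    [0,0,0,-7.5,1],
    [0,0,0,-7.5,1],
    [0,0,0,0,1],
  ],
)

```text
t: 23.05
eef_pos: [0.4607, 0.0999, 0.4662]
tool_rot: [-0.0, 0.67, 0.743, -0.0]
contact_force: [0.9, 0.6, -2.3]
gripper_width: 0.279
grasp_force: 104.0
```

```bash
python3 go.py .4617 .2271 .279 1.6727
```

```text
t 23.05 pos [0.4607 0.0999 0.4662] yaw 1.6743 q [ 0.24  0.03 -0.59  1.55  0.01  1.57 -0.25] F [ 0.9  0.6 -2.3]
shift cm [12.64  1.43 18.71]
turn deg 0.1
```

Emit:
drive_tool(
  series=[
    [4.2,0.48,0,0,1],
    [4.2,0.48,0,0,1],
    [4.2,0.48,0,0,1],
    [0,0,4,0,1],
    [0,0,4,0,1],
    [0,0,4,0,1],
    [0,0,4,0,1],
    [0,0,1.7,0,1],
  ],
)

```text
t: 23.85
eef_pos: [0.4603, 0.2252, 0.2856]
tool_rot: [-0.001, 0.671, 0.741, -0.003]
contact_force: [-0.6, -0.6, -1.6]
gripper_width: 0.279
grasp_force: 104.0
```

Emit:
drive_tool(
  series=[
    [0,0,0,0,1],
    [0,0,0,0,1],
  ],
)

```text
t: 24.05
eef_pos: [0.4625, 0.227, 0.2905]
tool_rot: [-0.0, 0.671, 0.742, 0.0]
contact_force: [-1.0, -0.0, -1.3]
gripper_width: 0.275
grasp_force: 104.0
```

```bash
python3 go.py .4617 .2271 .279 1.6727
python3 - <<'E'
from fit import *; from go import st
im=imaging.read_camera("side")[:,:,::-1]; cv2.imwrite("pics/n_s.png",im)
h=cv2.imread("pics/h_side.png"); o,M,a=st(); p=o['eef_pos']
p0=np.array([.4617,.2271,.2757])
a0=cams['side'].proj(p0+[0,0,-.2])[0]; a1=cams['side'].proj(p+[0,0,-.2])[0]
print(a0,a1)
# template match: rod+hook patch from h in new image
x,y=a0.round().astype(int); T_=h[y-14:y+14,x-16:x+10]
x1,y1=a1.round().astype(int); S=im[y1-26:y1+26,x1-28:x1+22]
r=cv2.matchTemplate(S,T_,cv2.TM_CCOEFF_NORMED); _,v,_,l=cv2.minMaxLoc(r); print("hook match",v,"delta vs expected px",l[0]+x1-28-(x-16)-(a1-a0)[0], l[1]+y1-26-(y-14)-(a1-a0)[1])
b0=cams['side'].proj(p0+[0,0,-.03])[0]; b1=cams['side'].proj(p+[0,0,-.03])[0]
x,y=b0.round().astype(int); T_=h[y-8:y+16,x-10:x+10]; x1,y1=b1.round().astype(int); S=im[y1-20:y1+28,x1-20:x1+20]
r=cv2.matchTemplate(S,T_,cv2.TM_CCOEFF_NORMED); _,v,_,l=cv2.minMaxLoc(r); print("grip match",v,"delta",l[0]+x1-20-(x-10)-(b1-b0)[0], l[1]+y1-20-(y-8)-(b1-b0)[1])
E
```

```text
t 24.05 pos [0.4625 0.227  0.2905] yaw 1.6712 q [ 0.05  0.2  -0.72  1.78  0.14  1.22 -0.61] F [-1.  -0.  -1.3]
shift cm [ 0.02 -0.08  1.15]
turn deg -0.1
[281.50147867 332.10343705] [280.80537108 328.81181574]
hook match 0.94830721616745 delta vs expected px 0.6961075917934636 2.291621305418346
grip match 0.9220767617225647 delta 0.7906486407177908 3.897247968121917
```

Run:
```python
from fit import *; from go import st
im=cv2.imread("pics/n_s.png"); h=cv2.imread("pics/h_side.png"); o,M,a=st(); p=o['eef_pos']
for n,i,q in(("h",h,np.array([.4617,.2271,.2757])),("n",im,p)):
    for d,z in((0,-.0373),(0,-.2173),(.031,-.2173)): print(n,d,z,cams['side'].proj(q+M[:,0]*d+[0,0,z]).round(1))
    c=cams['side'].proj(q+[0,0,-.2173])[0].round().astype(int); g=i.max(2)
    for y in range(c[1]-5,c[1]+13): print(y,' '.join('%3d'%g[y,x] for x in range(c[0]-15,c[0]+8)), '| sat',' '.join('%3d'%(int(i[y,x].max())-i[y,x].min()) for x in range(c[0]-15,c[0]+8)))
```

```text
h 0 -0.0373 [[278.1 297.4]]
h 0 -0.2173 [[281.8 335.5]]
h 0.031 -0.2173 [[274.  343.3]]
330 148 145 143 141 139 137 138 138 134 133 132 128 124 118 102 105 118 128 150 174 187 191 194 | sat  86  84  82  82  80  81  81  81  78  78  80  57  13   3   0  24  46  50  56  62  64  64  65
331 155 152 149 149 149 144 145 145 141 136 125 109 112 113 105 108 124 150 174 187 192 194 195 | sat  90  86  86  86  84  83  84  85  82  80  78  51  11   2   1  25  46  56  62  64  65  65  65
332 154 152 150 151 150 148 148 149 147 136 108  88 107 116 105 112 148 174 188 193 194 194 191 | sat  89  86  88  87  88  84  86  86  86  82  70  34   5   2   2  23  54  62  64  65  64  65  65
333 151 150 151 149 149 147 148 149 145 124  90  90 125 130 111 134 171 189 194 195 194 190 185 | sat  87  87  86  88  86  86  87  87  86  79  55  18   0   5   1  35  61  65  65  65  66  64  63
334 150 151 150 149 147 147 149 145 128  99  85 117 156 151 128 159 186 194 195 193 188 183 182 | sat  86  86  87  86  86  85  86  84  78  63  35   7   4   8   7  48  65  65  64  65  64  63  62
335 150 150 149 147 147 148 145 129 103  9
[... 5359 characters left out ...]
 186 185 185 186 189 | sat  77  76  70  61  51  45  38  37  48  61  68  69  68  66  65  64  64  65  63  63  62  63  64
342 128 119  97  85  94 117 136 151 176 201 210 211 208 203 199 199 199 195 191 188 187 190 191 | sat  76  70  60  50  49  52  55  57  63  67  68  67  66  66  65  65  66  64  64  63  63  64  65
343 119  98  85  96 119 137 154 178 200 210 210 206 203 201 201 203 203 202 200 197 198 197 190 | sat  71  59  51  49  50  53  56  63  66  68  67  66  67  66  65  66  65  66  66  65  65  65  64
344 101  87  97 119 138 153 176 200 209 209 205 202 200 201 202 203 203 204 207 209 208 204 192 | sat  61  51  48  50  53  56  61  65  67  67  66  67  66  67  66  66  67  67  67  67  66  66  65
```

The hook sits about 5 mm lower in the grip than before, which is acceptable. Now I go in over the lips.

Emit:
drive_tool(
  series=[
    [0,0,0.4,0,1],
    [0,2,0,0,1],
    [0,2,0,0,1],
    [0,2,0,0,1],
    [0,2.2,0,0,1],
    [0,0,0,0,1],
    [0,0,0,0,1],
  ],
)

```text
t: 24.8
eef_pos: [0.5441, 0.2353, 0.2864]
tool_rot: [-0.0, 0.67, 0.742, 0.0]
contact_force: [-1.2, 0.0, -0.9]
gripper_width: 0.274
grasp_force: 104.0
```

```bash
python3 go.py .5435 .2355 .262 1.6727
```

```text
t 24.8 pos [0.5441 0.2353 0.2864] yaw 1.6722 q [ 0.01  0.35 -0.68  1.61  0.23  1.26 -0.61] F [-1.2  0.  -0.9]
shift cm [ 0.02 -0.05  2.44]
turn deg -0.0
```

Emit:
drive_tool(
  series=[
    [0,0,0.8,0,1],
    [0,0,0.7,0,1],
    [0,0,0.3,0,1],
    [0,0,0,0,1],
  ],
)

```text
t: 25.2
eef_pos: [0.5432, 0.2348, 0.2673]
tool_rot: [-0.0, 0.67, 0.742, -0.001]
contact_force: [-0.1, 0.3, -1.1]
gripper_width: 0.28
grasp_force: 104.0
```

Emit:
drive_tool(
  series=[
    [0,0,0.3,0,1],
    [0,0,0,0,1],
  ],
)

```text
t: 25.4
eef_pos: [0.5437, 0.2351, 0.2648]
tool_rot: [-0.0, 0.67, 0.742, -0.0]
contact_force: [-0.4, 1.0, -1.0]
gripper_width: 0.28
grasp_force: 104.0
```

Emit:
drive_tool(
  series=[
    [0,0,0.3,0,1],
    [0,0,0,0,1],
  ],
)

```text
t: 25.6
eef_pos: [0.5437, 0.235, 0.2617]
tool_rot: [-0.0, 0.67, 0.742, -0.0]
contact_force: [0.4, -0.6, -1.7]
gripper_width: 0.278
grasp_force: 104.0
```

Emit:
drive_tool(
  series=[
    [0,0,0.25,0,1],
    [0,0,0,0,1],
  ],
)

```text
t: 25.8
eef_pos: [0.5437, 0.235, 0.2593]
tool_rot: [-0.0, 0.67, 0.742, -0.0]
contact_force: [-0.1, -0.5, -1.7]
gripper_width: 0.282
grasp_force: 104.0
```

Emit:
drive_tool(
  series=[
    [0,0,0.25,0,1],
    [0,0,0,0,1],
  ],
)

```text
t: 26.0
eef_pos: [0.544, 0.2352, 0.2574]
tool_rot: [0.0, 0.67, 0.742, 0.0]
contact_force: [-0.2, 0.2, 1.1]
gripper_width: 0.273
grasp_force: 104.3
```

Emit:
drive_tool(
  series=[
    [0,0,0,0,0.3],
    [0,0,0,0,0.3],
    [0,0,0,0,-0.3],
    [0,0,0,0,-1],
    [0,0,0,0,-1],
    [0,0,0,0,-1],
    [0,0,0,0,-1],
  ],
)

```text
t: 26.7
eef_pos: [0.5439, 0.2351, 0.2571]
tool_rot: [0.0, 0.67, 0.742, 0.0]
contact_force: [0.4, -0.4, -0.8]
gripper_width: 1.003
grasp_force: 0.0
```

Emit:
drive_tool(
  series=[
    [0,0,-1,0,-1],
    [0,0,-2,0,-1],
    [0,0,-4,0,-1],
    [0,0,-4,0,-1],
    [0,0,-3,0,-1],
    [0,0,0,0,-1],
  ],
)

```text
t: 27.3
eef_pos: [0.5453, 0.2368, 0.403]
tool_rot: [0.002, 0.67, 0.742, 0.004]
contact_force: [-0.4, 0.4, 0.4]
gripper_width: 1.003
grasp_force: 0.0
```

```bash
python3 - <<'E'
from fit import *; from go import st
P=np.load("P.npy",allow_pickle=True).item()
im=imaging.read_camera("side")[:,:,::-1]; cv2.imwrite("pics/r_s.png",im); s0=cv2.imread("pics/side0.png")
d=np.abs(im.astype(int)-s0).sum(2)
for y in range(256,340,4): print(y,' '.join('%3d'%d[y,x] for x in range(236,272,1)))
# lever
sw=P['sw']; print("sw",sw)
for th in(-.6,0): print(th,[T(sw,[[r*np.sin(th),0,98+r*np.cos(th)]])[0].round(3).tolist() for r in(45,85,118)], cams['top'].proj(T(sw,[[r*np.sin(th),0,98+r*np.cos(th)] for r in (45,118)])).round(1).tolist(), cams['side'].proj(T(sw,[[r*np.sin(th),0,98+r*np.cos(th)] for r in (45,118)])).round(1).tolist())
E
python3 go.py .45 -.2 .38 1.23
```

```text
256  29  31  28  25  24  30  21  30  28  23  28  25  31  24  24  29  25  26  28  25  26  21  27  25  20  26  20  26  25  31  33  12 121 154 139  97
260  28  29  33  29  24  28  28  27  31  29  19  23  23  25  26  11   9  13  19  23  23  22  27  23  24  25  26  29  19  28  31  10 111 150 144 141
264  29  27  26  31  33  25  12   5  15  12   8   9  25  28  34  33  40  31  27  31  32  35  38  23  24  26  34  31  27  21  34  84  85  96  71  40
268  26  28   4  20  25  19  15   8  29  33  33  28  32  32  32  29  32  36  33  34  31  32  31  14  16  31  34  32  33  32  32  32  30  32  33  32
272  33  35  31  34  27  29  29  22  22  24  32  22  24  33  36  30  35  32  23  26  24  24  30  24  21  29  31  35  34  32  34  31  33  31  32  32
276  28  32  31  27  25  23  20  16   3  21  25  32  26  27  32  24  27  23  26  22  25  25  14  22  20  18  27  33  32  33  32  33  31  31  27  24
280  25  20  24  14  24  20  11  12   6  11  28  26  32  27  22  29  25  25  25  22  22  23  25  23  22  26  22  27  23  30  27  30  31  33  31  31
284  18   9  14  12  19  21  20  26  18  11  21  29  24  31  28 
[... 1790 characters left out ...]
8  26  23  28  21  23  22  23  24  29  23  31  26  25  24  23  28  20
336  26  20  23  28  28  28  21  21  25  22  15  26  27  25  24  25  21  20  27  25  23  21  23  25  28  24  28  19  24  25  22  18  22  27  23  25
sw [ 0.53213009 -0.2749575  -0.33872045]
-0.6 [[0.508, -0.267, 0.135], [0.487, -0.259, 0.168], [0.469, -0.253, 0.195]] [[432.0, 258.8], [430.9, 272.7]] [[392.8, 211.4], [402.0, 206.7]]
0 [[0.532, -0.275, 0.143], [0.532, -0.275, 0.183], [0.532, -0.275, 0.216]] [[435.8, 249.7], [441.5, 247.7]] [[388.9, 203.9], [391.2, 186.6]]
t 27.35 pos [0.5446 0.2361 0.4002] yaw 1.6732 q [ 0.01  0.29 -0.69  1.43  0.19  1.48 -0.57] F [ 0.2 -0.3 -0.1]
shift cm [-42.42 -13.87   1.87]
turn deg 25.4
```

The stick hangs exactly as at the start (the picture difference is uniform and small). Now the lever.

```bash
cat > lev.py <<'E'
from fit import *; from go import st; import sys
P=np.load("P.npy",allow_pickle=True).item(); u=P['sw']
o,M,a=st(); p=o['eef_pos']; c,s=np.cos(u[2]),np.sin(u[2]); d=p[:2]-u[:2]
print("t",round(o['t'],2),"now sw",(np.array([c*d[0]+s*d[1],-s*d[0]+c*d[1],p[2]])*1000).round(1),"F",o['contact_force'].round(1),"turn to 1.232:",round(np.degrees(a-1.232),1))
g=T(u,[[float(v) for v in sys.argv[1:4]]])[0]; print("shift cm",((g-p)@M*100).round(2),"goal",g.round(3))
E
python3 lev.py -118 -4 400
```

```text
t 27.35 now sw [-158.1  486.2  400.2] F [ 0.2 -0.3 -0.1] turn to 1.232: 25.3
shift cm [-46.03 -17.3   -0.15] goal [ 0.42 -0.24  0.4 ]
```

Emit:
drive_tool(
  series=[
    [-4.6,-1.73,0,0,1],
    [-4.6,-1.73,0,0,1],
    [-4.6,-1.73,0,0,1],
    [-4.6,-1.73,0,0,1],
    [-4.6,-1.73,0,0,1],
    [-4.6,-1.73,0,0,1],
    [-4.6,-1.73,0,0,1],
    [-4.6,-1.73,0,0,1],
  ],
)

```text
t: 28.15
eef_pos: [0.4422, -0.1469, 0.3964]
tool_rot: [-0.0, 0.67, 0.742, -0.0]
contact_force: [1.1, -0.5, -0.3]
gripper_width: -0.0
grasp_force: 0.0
```

Emit:
drive_tool(
  series=[
    [-4.6,-1.73,0,0,1],
    [-4.6,-1.73,0,0,1],
    [0,0,0,8.4,1],
    [0,0,0,8.4,1],
    [0,0,0,8.4,1],
    [0,0,0,0,1],
  ],
)

```text
t: 28.75
eef_pos: [0.4181, -0.24, 0.3962]
tool_rot: [-0.001, 0.816, 0.578, -0.0]
contact_force: [0.1, -0.2, 0.7]
gripper_width: 0.002
grasp_force: 0.0
```

```bash
python3 lev.py -118 -4 175; python3 go.py .5 .0 .3
```

```text
t 28.75 now sw [-119.1   -4.9  396.2] F [ 0.1 -0.2  0.7] turn to 1.232: -0.0
shift cm [ 0.09  0.15 22.12] goal [ 0.42  -0.24   0.175]
t 28.75 pos [ 0.4181 -0.24    0.3962] yaw 1.2316 q [ 0.68  0.04 -0.3   1.69  0.01  1.42  0.04] F [ 0.1 -0.2  0.7]
shift cm [25.36 -0.25  9.63]
```

Emit:
drive_tool(
  series=[
    [0.1,0.1,4.5,0,1],
    [0,0,4.5,0,1],
    [0,0,4.5,0,1],
    [0,0,4.5,0,1],
    [0,0,4.1,0,1],
    [0,0,0,0,1],
  ],
)

```text
t: 29.35
eef_pos: [0.4156, -0.2375, 0.171]
tool_rot: [-0.005, 0.815, 0.58, -0.003]
contact_force: [-1.4, 0.2, 0.6]
gripper_width: 0.0
grasp_force: 0.0
```

Emit:
drive_tool(
  series=[
    [0,1,0,0,1],
    [0,1,0,0,1],
    [0,1,0,0,1],
    [0,1,0,0,1],
    [0,1,0,0,1],
    [0,1,0,0,1],
    [0,0,0,0,1],
  ],
)

```text
t: 30.05
eef_pos: [0.4781, -0.2597, 0.1762]
tool_rot: [0.0, 0.816, 0.578, 0.0]
contact_force: [-0.1, -0.2, -0.4]
gripper_width: 0.002
grasp_force: 0.0
```

```bash
python3 lev.py -30 -4 175;  python3 - <<'E'
from fit import *
P=np.load("P.npy",allow_pickle=True).item(); sw=P['sw']
im=imaging.read_camera("side")[:,:,::-1]; s0=cv2.imread("pics/side0.png"); cv2.imwrite("pics/v1.png",im)
for th in(-.4,-.3,-.2,-.1,0,.1): print(th,cams['side'].proj(T(sw,[[r*np.sin(th),-3,98+r*np.cos(th)] for r in (45,118)])).round(1).tolist())
for y in range(176,224,3): print(y,' '.join('%3d'%im[y,x].max() for x in range(374,416)))
E
```

```text
t 30.05 now sw [-56.   -3.6 176.2] F [-0.1 -0.2 -0.4] turn to 1.232: 0.1
shift cm [-0.05  2.6   0.12] goal [ 0.503 -0.269  0.175]
-0.4 [[392.5, 208.3], [399.7, 198.9]]
-0.3 [[391.9, 207.0], [397.9, 195.4]]
-0.2 [[391.2, 205.8], [396.0, 192.1]]
-0.1 [[390.5, 204.7], [394.1, 189.0]]
0 [[389.8, 203.6], [392.1, 186.3]]
0.1 [[389.0, 202.7], [390.0, 183.8]]
176 193 192 197 206 209 207 204 204 204 204 204 205 205 205 203 201 201 199 165  98  39  38  45  42  31  25  30  26  28  26  24  29  30  31  33  27  33  29  28  29  30  37
179 156 128 151 195 207 207 206 206 205 205 202 199 197 198 200 203 207 209 203 156  76  37  39  35  32  26  36  39  40  39  31  29  23  27  31  36  40  41  36  36  31  34
182 100  90 115 176 203 207 203 199 196 197 200 204 206 207 207 209 208 210 210 194 138  61  34  35  31  28  32  36  32  25  27  31  36  38  40  38  41  44  58  67  65  57
185  99  91 119 171 185 185 186 191 190 173 161 159 161 161 162 160 168 188 199 204 205 188 165 113  49  28  35  37  33  26  25  34  32  31  27  23  24  50  78  94 103 152
188  79  79 104 135 146 148 148 148 149 149 149 150 151 15
[... 1305 characters left out ...]
 205 204 200
212 129 127 123 108  82  62  58  70  79  81  98 131 143 137 128 128 126 105  71  33  12  14  20  37  66  91  97  73  41  23  19  26  59 107 136 146 149 147 150 170 202 214
215 141 139 132 127 126 125 126 138 141 113  83  87 106 112 116 117 102  85  66  46  35  34  42  55  73  96 106 104 103 108 119 128 135 135 130 128 141 151 152 150 148 158
218 109 126 128 125 124 125 125 123 104  70  52  59  67  73  81  89  94 111 108  98  88  67  48  52  63  75  81  90  94  97  95  97  95  96  96  95  96 105 127 141 145 146
221  19  35  73 111 123 124 124 124 125 123 107  77  57  57  70  82  84  94 103 120 127 126 111  85  62  52  52  74  91  94  98 106 103  97  96  97  95  96  94  97 119 146
```

Run:
```python
from fit import *; from go import st
P=np.load("P.npy",allow_pickle=True).item(); sw=P['sw']
o,M,a=st(); p=o['eef_pos']
print("tcp",cams['side'].proj(p),cams['top'].proj(p))
im=cv2.imread("pics/v1.png"); s0=cv2.imread("pics/side0.png")
d=np.abs(im.astype(int)-s0).sum(2)
print("diff"); 
for y in range(185,224,3): print(y,' '.join('%3d'%min(d[y,x],999) for x in range(380,416)))
print("s0")
for y in range(185,224,3): print(y,' '.join('%3d'%s0[y,x].max() for x in range(380,416)))
t0=cv2.imread("pics/top0.png")
print("top0"); print('   ',' '.join('%3d'%x for x in range(420,450)))
for y in range(240,284,3): print(y,' '.join('%3d'%t0[y,x].max() for x in range(420,450)))
for th in(-.55,-.65): print(th,cams['side'].proj(T(sw,[[r*np.sin(th),0,98+r*np.cos(th)] for r in (45,118)])).round(1).tolist())
for n,uv in (("pivotish",(433.7,262)),): pass
```

```text
tcp [[400.69489252 208.71520236]] [[432.11260344 269.90813789]]
diff
185  11  18  15  17  11  12  14  13  17  12  15  11  17  19   0  61 126 257 400 439 400 373 362 301 257 292 365 394 409 425 424 335 197 162 180 107
188  13  11  15  12  10  13  16  15  10  17  14  13  10  12  13  23   7 164 365 444 411 376 371 376 382 378 368 370 390 358 282 270 274 232 145 122
191  15  18  12  13  15  13   9  13  14  15  13  10  13  13   9  17  16  13 114 224 323 390 397 384 355 345 331 332 303 264 305 346 354 331 278 209
194  10  15  17  10  14  12  15  14  14  10  13  13  12  14  17  17   2  79 149 217 246 302 382 411 393 373 372 371 363 335 281 245 230 154  88  23
197  12  14  15  14  12  15  16  15  11  16   8  19  15   8  16  17  13  55 168 180 202 305 400 453 453 424 244  51  12  17  20  19  18  38  53  63
200  15  11  12  17  11  11  15   7  13  11  12  12  15  14  14  14  17  17 125 166 225 317 393 402 359 233  72  15  46  37  12  10  12  14  16  29
203  18  11  14  14  13   7  11   6   3   7  14  19  12  18  16  11  13   9   9  37  58  19   7   5  15  49  61  66  62  66  60  38  20   9  15
[... 4186 characters left out ...]
74
270  80  81  79  78  80  80  78  69  18  18  21  14  24  21  24  19  23  16  30  54  61  49  53  52  52  51  50  50  54  51
273  79  81  82  78  78  84  79  78  61  31  19  18  19  17  15  18  21  44  72  80  80  77  52  51  53  53  52  51  52  50
276  75  78  76  80  79  78  82  81  82  80  83  81  81  80  81  78  82  82  83  82  81  80  80  78  62  52  51  52  51  54
279  52  51  61  56  49  63  67  66  74  76  78  80  80  81  80  78  79  79  78  80  80  82  87  89  85  77  62  51  69  73
282 111 108  90  90  91  87  78  66  54  53  63  57  53  60  65  67  75  76  77  81  82  84  95  98  87  67  65  69  86  87
-0.55 [[392.6, 210.7], [401.2, 204.8]]
-0.65 [[393.1, 212.1], [402.7, 208.6]]
```

The lever has not moved. The fingertips end at row 201, just above it, so they are about 28 mm higher than the TCP reading says. I back off, go lower and push again.

Emit:
drive_tool(
  series=[
    [0,-2,0,0,1],
    [0,-2,0,0,1],
    [0,-2,0,0,1],
    [0,0,1.7,0,1],
    [0,0,1.7,0,1],
    [0,0,0,0,1],
  ],
)

```text
t: 30.7
eef_pos: [0.4178, -0.2388, 0.1404]
tool_rot: [-0.002, 0.816, 0.578, -0.001]
contact_force: [-0.6, 0.5, -0.1]
gripper_width: -0.002
grasp_force: 0.0
```

Emit:
drive_tool(
  series=[
    [0,1,0,0,1],
    [0,1,0,0,1],
    [0,1,0,0,1],
    [0,1,0,0,1],
    [0,1,0,0,1],
    [0,0,0,0,1],
  ],
)

```text
t: 31.3
eef_pos: [0.4572, -0.2527, 0.1454]
tool_rot: [-0.009, 0.816, 0.578, -0.008]
contact_force: [-48.3, 19.7, 68.4]
gripper_width: 0.002
grasp_force: 37.6
```

```bash
cat > lv.py <<'E'
from fit import *
s=cv2.imread("pics/side0.png"); im=imaging.read_camera("side")[:,:,::-1]
P=np.load("P.npy",allow_pickle=True).item(); sw=P['sw']
for th in np.arange(-.7,.75,.1): print(round(th,1),cams['side'].proj(T(sw,[[r*np.sin(th),-2,98+r*np.cos(th)] for r in (45,118)])).round().astype(int).tolist(),end=' ')
print()
for y in range(176,228,3): print(y,' '.join('%3d'%im[y,x].max() for x in range(366,412)))
E
python3 lev.py -30 -4 140; python3 lv.py
```

```text
t 31.3 now sw [-78.1  -3.9 145.4] F [-48.3  19.7  68.4] turn to 1.232: -0.0
shift cm [-0.    4.82  0.43] goal [ 0.503 -0.269  0.14 ]
-0.7 [[394, 213], [404, 210]] -0.6 [[393, 211], [403, 206]] -0.5 [[393, 210], [401, 203]] -0.4 [[392, 208], [399, 199]] -0.3 [[392, 207], [398, 195]] -0.2 [[391, 206], [396, 192]] -0.1 [[390, 205], [394, 189]] -0.0 [[389, 204], [392, 186]] 0.1 [[389, 203], [390, 184]] 0.2 [[388, 202], [388, 182]] 0.3 [[387, 201], [386, 180]] 0.4 [[386, 201], [384, 179]] 0.5 [[386, 200], [382, 178]] 0.6 [[385, 200], [380, 177]] 0.7 [[384, 200], [378, 177]] 
176 193 193 193 194 194 193 193 193 194 192 197 207 209 207 205 204 204 205 204 205 204 205 203 201 199 201 202 202 195 147  71  36  37  39  37  37  38  41  43  43  45  50  57  54  55  47
179 195 195 195 195 195 194 191 181 155 128 151 194 208 207 206 206 206 205 203 200 197 198 201 204 207 204 168 100  40  36  34  38  37  37  38  36  39  37  37  34  36  34  30  32  30  32
182 145 141 137 136 128 119 113 108 101  91 114 175 203 207 204 199 196 197 201 203 206 207 207 208 209 212 208 162  84  54  51  41  38  38  37  37
[... 2160 characters left out ...]
 125 124 125 124 105  71  51  59  67  76  84  90  95 110 108 100  91  69  57  56  66  77  85  92  95  97  96  96  98  96  96  96  95 105
221 113 117 123 107  73  40  23  23  22  33  74 113 122 124 124 124 126 123 107  76  57  59  71  81  85  94 104 119 127 126 110  85  66  52  53  74  93  94  98 110 115 114 115 112 114 112
224 103 109 113 118 124 109  74  37  31  40  58  85 115 133 139 139 137 129 125 121 108  85  61  56  52  66  86  94 106 129 134 131 119 103 101 115 132 137 137 140 143 143 144 143 142 142
227 104 102 105 109 111 116 124 124 124 123 123 123 122 121 121 123 132 137 137 131 130 129 116  94  77  96 109 112 116 131 141 145 141 142 140 140 141 140 140 141 142 141 141 140 140 140
```

That was a jam against the lever's end cap. I back off at once and go lower.

Emit:
drive_tool(
  series=[
    [0,-1,-0.3,0,1],
    [0,-1,0.3,0,1],
    [0,-1.5,0,0,1],
    [0,0,1.1,0,1],
    [0,0,1.1,0,1],
    [0,0,0,0,1],
  ],
)

```text
t: 31.95
eef_pos: [0.4337, -0.2441, 0.118]
tool_rot: [-0.001, 0.816, 0.578, -0.001]
contact_force: [1.0, 0.4, 0.4]
gripper_width: 0.003
grasp_force: 0.0
```

```bash
python3 lev.py -90 -4 120; python3 lv.py | sed -n '9,16p'
```

```text
t 31.95 now sw [-103.1   -3.6  118. ] F [1.  0.4 0.4] turn to 1.232: 0.1
shift cm [-0.04  1.31 -0.2 ] goal [ 0.446 -0.249  0.12 ]
197  88  85  85  83  80  77  77  76  80 107 142 154 157 156 150 148 142 139 138 138 141 142 143 140 134 138 142 133 133 156 179 161 104  53  42  36  36  38  37  39  35  37  36  36  35  34
200  87  83  83  80  80  81  87  98 112 134 141 138 141 142 142 142 142 142 141 130 117 126 138 142 142 141 141 141 143 144 132 103  64  39  37  39  36  36  33  36  36  37  38  34  36  36
203 115 126 139 140 143 144 144 143 141 136 130 129 136 140 141 138 138 141 137 102  68  68  86 106 124 134 139 132 105  75  47  29  30  34  38  39  37  36  33  26  27  35  31  27  25  27
206 140 140 140 140 140 140 141 143 140 115  80  69  84 108 132 133 129 126 124 110  92  70  58  67  72  55  31  19  18  19  19  25  30  33  36  38  39  36  35  29  31  39  38  38  34  33
209 139 140 140 142 141 136 129 124 122 110  85  64  56  67  80  83  94 118 128 127 126 110 105 112  89  45  17  18  12  12  14  14  23  21  25  33  34  35  31  28  27  34  34  30  28  34
212 138 138 138 138 138 141 139 134 129 127 123 108  84  62  60  70  77  80  98 130 141 135 130 129 128 113  81  50  31  34  53  85 100 102  97  74  41  32  36  34  38  37  33  25  26  28
215 139 139 140 141 140 141 140 141 141 140 133 128 126 126 128 137 140 113  83  88 107 112 115 105  87  73  60  43  36  33  41  55  73  95 105 103  89  75  63  46  38  35  31  26  26  27
218 127 129 123 102  74  55  44  57 100 121 124 125 125 124 125 123 105  70  53  59  70  74  85  89  94 110 108  98  90  70  56  56  65  76  85  91  94  97 104  88  69  46  31  29  33  36
```

Emit:
drive_tool(
  series=[
    [0,0.6,0,0,1],
    [0,0.6,0,0,1],
    [0,0.6,0,0,1],
    [0,0,0,0,1],
  ],
)

```text
t: 32.4
eef_pos: [0.4517, -0.2507, 0.1215]
tool_rot: [0.0, 0.816, 0.578, -0.0]
contact_force: [-6.9, 3.1, 12.8]
gripper_width: 0.001
grasp_force: 7.1
```

Emit:
drive_tool(
  series=[
    [0,0.5,0,0,1],
    [0,0,0,0,1],
  ],
)

```text
t: 32.6
eef_pos: [0.4564, -0.2524, 0.1234]
tool_rot: [0.001, 0.816, 0.578, -0.0]
contact_force: [-15.0, 6.3, 29.8]
gripper_width: -0.0
grasp_force: 16.5
```

```bash
python3 lev.py -30 -4 120; python3 lv.py | sed -n '2,17p'
```

```text
t 32.6 now sw [-79.   -3.9 123.4] F [-15.    6.3  29.8] turn to 1.232: 0.1
shift cm [-0.02  4.9   0.34] goal [ 0.503 -0.269  0.12 ]
176 193 194 193 193 193 194 194 194 194 193 197 207 209 207 204 203 204 205 205 205 205 204 203 201 199 200 202 205 209 205 157  77  47  56  57  53  45  50  62  74  87  94 100 106 106 110
179 195 195 195 195 195 194 191 181 156 127 151 195 207 208 206 206 206 205 203 200 198 198 201 204 205 206 207 209 210 193 134  56  36  42  66 100 118  97  75  67  53  43  44  42  41  43
182 145 141 137 134 127 119 114 109 100  90 115 176 203 207 203 199 196 198 201 203 206 207 207 208 209 209 211 211 201 151  79  36  38  38  37  42  42  52  64  83  93  90  88  90  89  88
185 120 116 110 112 115 114 112 107  98  92 119 171 185 186 187 191 190 174 161 161 161 163 162 161 170 184 154  90  37  39  39  37  39  38  37  36  37  37  33  36  36  37  36  38  40  39
188 123 118 116 112 106 101  91  85  81  79 105 135 148 148 148 148 148 149 151 151 151 151 153 153 156 158 151 108  55  54  46  41  38  36  37  39  37  34  35  33  33  39  33  33  33  31
191  91  89  86  84  82  81 
[... 1339 characters left out ...]
  83  64  57  70  73  77  96 128 140 135 131 127 125 109  87  67  53  59  84 102 104  97 109  96  85  66  39  31  35  38  36  37  34  35
215 127 132 137 140 141 141 139 138 137 136 128 125 126 124 127 137 140 113  82  86 107 112 113 100  85  73  62  46  32  33  49  62  75  94 100 103  98  75  44  29  30  31  48  76 109 139
218 127 126 116  93  71  54  41  53  97 120 126 125 125 125 126 123 105  70  53  61  74  79  87  91  93 116 124 122 102  75  59  56  66  79  89 111 100  63  38  32  38  50  75  93  96 104
221 111 116 123 108  73  39  19  20  21  35  74 114 126 130 129 126 125 122 107  79  59  59  69  82  85  95 102 120 127 126 110  85  64  53  53  74  91  92 102 129 140 140 139 139 138 139
```

Emit:
drive_tool(
  series=[
    [0,0,-0.7,0,1],
    [0,0,-0.7,0,1],
    [0,0,-0.6,0,1],
    [0,0,0,0,1],
  ],
)

```text
t: 33.05
eef_pos: [0.4567, -0.2525, 0.1409]
tool_rot: [0.001, 0.816, 0.578, 0.0]
contact_force: [0.1, 0.4, -0.2]
gripper_width: 0.002
grasp_force: 0.0
```

Emit:
drive_tool(
  series=[
    [0,0.4,-0.1,0,1],
    [0,0.4,-0.1,0,1],
    [0,0,0,0,1],
  ],
)

```text
t: 33.35
eef_pos: [0.4634, -0.2548, 0.1418]
tool_rot: [-0.0, 0.816, 0.578, -0.0]
contact_force: [-1.6, -0.1, 0.8]
gripper_width: 0.002
grasp_force: 0.5
```

```bash
python3 lev.py -30 -4 120; python3 lv.py | sed -n '5,15p'
```

```text
t 33.35 now sw [-71.6  -3.8 141.8] F [-1.6 -0.1  0.8] turn to 1.232: 0.1
shift cm [-0.02  4.16  2.18] goal [ 0.503 -0.269  0.12 ]
185 120 116 110 113 115 115 112 106  99  91 119 172 185 186 187 191 190 173 161 160 161 161 161 161 169 191 198 150  73  36  31  37  33  38  38  36  38  37  35  34  34  31  33  33  31  31
188 123 120 115 110 106 100  90  86  79  80 104 134 146 148 148 148 148 149 151 150 150 151 153 154 155 155 157 150 104  50  37  35  35  32  27  25  30  33  33  34  32  33  33  34  28  32
191  92  89  87  85  82  81  81  79  76  89 125 145 151 149 149 151 150 151 153 154 154 155 155 155 156 157 159 155 129  78  38  38  37  34  25  24  30  38  31  32  31  21  25  26  26  32
194  90  88  85  83  81  80  79  79  77  94 137 151 152 151 153 154 155 155 154 154 154 154 151 151 151 146 145 140 135 113  69  34  37  35  29  28  33  36  30  28  27  34  39  40  38  43
197  90  87  85  81  80  79  78  76  81 107 142 153 157 156 150 147 142 139 138 138 139 141 142 139 132 139 142 135 133 123  81  37  32  33  31  30  35  36  29  27  26  32  34  30  31  28
200  88  84  82  81  81  83  8
[... 397 characters left out ...]
  83 108 131 132 128 127 122 109  92  69  60  57  41  20  20  19  17  14  10  10  43  85  93 101  80  49  29  32  39  35  37  36  35  37
209 139 139 141 141 140 137 128 125 123 108  86  62  57  69  81  84  94 120 127 129 125 118 122 121  87  44  20  11  11  24  56  94 105 109  98 104  91  57  33  27  32  50  97 127 140 159
212 139 140 137 139 140 139 139 134 131 127 123 109  83  63  59  68  74  78  95 128 141 134 129 128 124 108  85  65  53  65  86 101 102  97 112 105  77  48  29  23  40  78 133 148 149 147
215 131 137 141 141 141 140 139 137 136 134 129 125 125 126 127 137 140 114  83  89 108 110 113  99  81  71  62  44  31  34  48  65  78  89  93  94  88  83  87  95 103 102 100 117 140 151
```

Emit:
drive_tool(
  series=[
    [0,0.5,-0.2,0,1],
    [0,0.5,-0.2,0,1],
    [0,0.5,-0.2,0,1],
    [0,0.5,-0.1,0,1],
    [0,0,0,0,1],
  ],
)

```text
t: 33.9
eef_pos: [0.4836, -0.2618, 0.1494]
tool_rot: [0.001, 0.816, 0.578, 0.001]
contact_force: [0.1, 0.4, -0.2]
gripper_width: 0.001
grasp_force: 0.1
```

Emit:
drive_tool(
  series=[
    [0,0.4,-0.1,0,1],
    [0,0.4,-0.1,0,1],
    [0,0.4,-0.1,0,1],
    [0,0,0,0,1],
  ],
)

```text
t: 34.3
eef_pos: [0.4945, -0.2656, 0.1523]
tool_rot: [0.0, 0.816, 0.578, 0.0]
contact_force: [-0.5, -0.8, 0.1]
gripper_width: 0.003
grasp_force: 0.1
```

```bash
python3 lev.py -30 -4 120; python3 lv.py
```

```text
t 34.3 now sw [-38.6  -3.7 152.3] F [-0.5 -0.8  0.1] turn to 1.232: 0.1
shift cm [-0.04  0.86  3.23] goal [ 0.503 -0.269  0.12 ]
-0.7 [[394, 213], [404, 210]] -0.6 [[393, 211], [403, 206]] -0.5 [[393, 210], [401, 203]] -0.4 [[392, 208], [399, 199]] -0.3 [[392, 207], [398, 195]] -0.2 [[391, 206], [396, 192]] -0.1 [[390, 205], [394, 189]] -0.0 [[389, 204], [392, 186]] 0.1 [[389, 203], [390, 184]] 0.2 [[388, 202], [388, 182]] 0.3 [[387, 201], [386, 180]] 0.4 [[386, 201], [384, 179]] 0.5 [[386, 200], [382, 178]] 0.6 [[385, 200], [380, 177]] 0.7 [[384, 200], [378, 177]] 
176 193 194 193 193 193 194 193 194 194 192 197 207 209 207 204 204 204 205 205 205 208 202 153  71  34  37  36  36  34  35  38  36  37  38  36  35  33  33  33  31  34  30  29  25  27  32
179 194 195 194 195 195 194 191 181 156 127 151 195 207 207 207 206 207 205 203 199 199 200 187 132  58  34  36  35  29  31  30  29  25  25  25  24  23  24  28  30  30  30  29  26  27  48
182 145 141 137 134 128 118 114 108 101  91 115 176 202 207 204 199 196 198 200 204 206 209 207 179 113  46  36  36  30  29  34  38  42  37  33  28  27
[... 2156 characters left out ...]
 126 125 126 123 105  70  53  59  73  80  86  90  94 114 124 122 109  82  59  58  66  77  85  97 112 134 145 144 144 143 144 144 144 138
221 113 116 124 108  72  39  22  22  21  39  87 128 140 140 137 130 127 123 108  79  57  57  71  79  85  93 103 119 128 126 111  84  64  54  51  75  89  96 108 132 141 141 142 141 142 142
224 104 109 111 117 126 113  77  43  34  48  68  98 128 140 139 139 136 130 125 121 107  85  63  54  52  65  87  94 105 128 135 131 118 104 100 114 132 138 139 141 142 143 143 143 141 142
227 103 102 105 111 112 116 130 137 139 140 140 140 138 138 137 138 138 139 138 132 129 129 116  94  78  96 110 112 116 131 140 142 141 141 141 141 141 141 140 141 140 140 142 141 140 139
```

Emit:
drive_tool(
  series=[
    [0,0.4,0,0,1],
    [0,0.4,0,0,1],
    [0,0.3,0,0,1],
    [0,0,0,0,1],
    [0,0,0,0,1],
  ],
)

```text
t: 34.85
eef_pos: [0.5043, -0.2691, 0.152]
tool_rot: [0.0, 0.816, 0.578, 0.0]
contact_force: [0.6, 0.5, -0.0]
gripper_width: -0.001
grasp_force: 0.0
```

```bash
python3 lev.py -30 -4 120; python3 lv.py | sed -n '2,14p'
```

```text
t 34.85 now sw [-28.2  -3.7 152. ] F [ 0.6  0.5 -0. ] turn to 1.232: 0.1
shift cm [-0.03 -0.19  3.2 ] goal [ 0.503 -0.269  0.12 ]
176 193 194 193 193 194 193 193 193 194 191 197 207 209 207 204 203 204 205 205 206 191 135  58  36  35  36  32  25  33  30  27  25  30  31  28  33  30  31  28  29  29  25  39 119 189 204
179 194 195 195 195 194 194 191 181 155 127 150 195 207 207 206 206 206 205 203 201 197 169 106  45  35  38  32  30  35  40  38  37  33  24  25  27  31  34  39  39  42  43  35  44  70  80
182 145 140 136 135 127 118 114 107 100  90 114 175 202 207 203 199 196 197 200 204 208 207 167  93  36  36  30  31  30  34  36  28  26  33  37  40  38  39  44  49  66  68  69  92  90  65
185 121 116 110 111 114 115 111 108  99  91 119 171 185 186 186 191 189 173 162 161 163 158 137  86  38  27  32  31  32  38  32  30  26  32  32  31  27  22  35  64  86  95 107 140 167 166
188 122 119 115 111 107 100  94  84  78  80 104 135 146 148 148 148 150 149 150 152 148 104  43  27  26  33  36  33  34  34  28  24  27  25  23  22  26  44  65  71  74  88  96  97  98 105
191  92  89  87  83  84  81  7
[... 773 characters left out ...]
 136 140 141 138 137 141 138 103  62  36  20  14   8  17  57 112 136 142 144 145 143 144 160 187 200 202 200 198 197 196 196 198 199 196
206 141 139 141 140 140 140 140 143 140 116  82  69  81 105 131 132 127 127 122 112 122 127 124 112  97  94 102 125 138 143 143 143 141 137 134 127 146 175 185 186 182 174 185 195 203 206
209 122 126 133 137 137 134 126 124 122 110  85  63  58  65  72  78  92 118 127 128 126 127 125 112  98  87  70  73 102 124 134 137 113  64  27  14  13  28  73 123 144 147 147 148 155 168
212 123 123 124 122 123 124 125 124 125 125 123 109  83  63  58  70  76  77  96 128 140 135 122 103  99 114 118  87  66  76  88 103 106  96  71  42  23  13   9  14  53 106 138 147 148 146
```

Lever edge slope is now close to that of 0 rad. I rest there, then throw.

Emit:
drive_tool(
  series=[
    [0,0,0,0,1],
    [0,0,0,0,1],
    [0,0,0,0,1],
    [0,0,0,0,1],
    [0,0,0,0,1],
    [0,0,0,0,1],
    [0,0,0,0,1],
    [0,0,0,0,1],
  ],
)

```text
t: 35.7
eef_pos: [0.5039, -0.269, 0.1521]
tool_rot: [0.0, 0.816, 0.578, 0.0]
contact_force: [-0.3, -0.1, 0.4]
gripper_width: 0.0
grasp_force: 0.0
```

Emit:
drive_tool(
  series=[
    [0,0,0,0,1],
    [0,0,0,0,1],
    [0,0,0,0,1],
    [0,0,0,0,1],
    [0,0,0,0,1],
    [0,0,0,0,1],
    [0,0,0,0,1],
    [0,0,0,0,1],
  ],
)

```text
t: 36.5
eef_pos: [0.5039, -0.269, 0.1521]
tool_rot: [0.0, 0.816, 0.578, 0.0]
contact_force: [0.2, -0.2, -0.1]
gripper_width: -0.0
grasp_force: 0.0
```

Emit:
drive_tool(
  series=[
    [0,0.7,0.1,0,1],
    [0,0.7,0.2,0,1],
    [0,0.7,0.3,0,1],
    [0,0.7,0.3,0,1],
    [0,0.7,0.3,0,1],
    [0,0.7,0.3,0,1],
    [0,0,0,0,1],
  ],
)

```text
t: 37.2
eef_pos: [0.5445, -0.2831, 0.1365]
tool_rot: [0.0, 0.816, 0.578, 0.0]
contact_force: [-0.4, 0.4, 0.1]
gripper_width: -0.004
grasp_force: 0.0
```

```bash
python3 lev.py 30 -4 140; python3 lv.py
```

```text
t 37.2 now sw [ 14.4  -3.5 136.5] F [-0.4  0.4  0.1] turn to 1.232: 0.1
shift cm [-0.05  1.56 -0.35] goal [ 0.559 -0.289  0.14 ]
-0.7 [[394, 213], [404, 210]] -0.6 [[393, 211], [403, 206]] -0.5 [[393, 210], [401, 203]] -0.4 [[392, 208], [399, 199]] -0.3 [[392, 207], [398, 195]] -0.2 [[391, 206], [396, 192]] -0.1 [[390, 205], [394, 189]] -0.0 [[389, 204], [392, 186]] 0.1 [[389, 203], [390, 184]] 0.2 [[388, 202], [388, 182]] 0.3 [[387, 201], [386, 180]] 0.4 [[386, 201], [384, 179]] 0.5 [[386, 200], [382, 178]] 0.6 [[385, 200], [380, 177]] 0.7 [[384, 200], [378, 177]] 
176 193 193 193 193 193 193 193 193 194 192 197 207 212 208 170  99  40  34  33  27  31  37  35  26  24  34  38  35  42  39  44  55  62  57 103 175 205 210 211 212 212 213 214 214 210 202
179 194 194 194 195 195 194 190 180 155 128 152 194 195 163 104  49  28  28  30  28  31  35  31  28  24  33  32  30  26  23  40  75  92 100 148 200 202 176 155 138 122 103  91  79  78  78
182 145 140 138 134 127 118 112 107 100  90 115 176 195 153  75  23  21  28  37  33  34  37  27  26  22  24  22  23  31  48  69  73  79  94  99  96  90
[... 2156 characters left out ...]
 126 124 124 122 103  71  53  60  73  80  85  89  94 113 126 124 108  81  61  56  66  78  86  96 111 134 144 144 144 143 144 143 143 137
221 112 119 129 113  77  40  24  23  23  41  88 128 140 140 137 130 126 122 108  78  54  60  72  80  85  94 102 119 127 126 109  85  63  53  52  74  89  94 107 132 140 142 141 141 141 142
224 104 108 112 117 127 112  79  40  34  46  67  98 128 139 138 138 136 127 124 120 107  83  63  55  53  65  85  93 104 128 134 130 118 103 102 114 131 137 138 141 143 143 143 141 141 141
227 103 102 104 111 112 116 130 135 138 140 140 138 138 136 137 138 138 140 136 131 131 128 116  93  76  94 110 112 117 130 141 142 141 140 141 140 141 140 140 140 141 141 140 140 140 139
```

Emit:
drive_tool(
  series=[
    [0,0.5,0,0,1],
    [0,0.5,0,0,1],
    [0,0.5,0,0,1],
    [0,0,0,0,1],
  ],
)

```text
t: 37.65
eef_pos: [0.5584, -0.2881, 0.1371]
tool_rot: [0.0, 0.816, 0.578, 0.0]
contact_force: [0.1, -0.0, 0.1]
gripper_width: 0.002
grasp_force: 0.1
```

Emit:
drive_tool(
  series=[
    [0,0.4,0,0,1],
    [0,0,0,0,1],
  ],
)

```text
t: 37.85
eef_pos: [0.5619, -0.2893, 0.1371]
tool_rot: [0.0, 0.816, 0.578, 0.0]
contact_force: [-0.7, 0.2, 0.5]
gripper_width: 0.001
grasp_force: 0.3
```

Emit:
drive_tool(
  series=[
    [0,0.4,0,0,1],
    [0,0,0,0,1],
  ],
)

```text
t: 38.05
eef_pos: [0.564, -0.2902, 0.1369]
tool_rot: [-0.001, 0.816, 0.578, -0.001]
contact_force: [-5.4, 1.6, 3.9]
gripper_width: 0.003
grasp_force: 3.4
```

Emit:
drive_tool(
  series=[
    [0,0.3,0,0,1],
    [0,0,0,0,1],
  ],
)

```text
t: 38.25
eef_pos: [0.5642, -0.2903, 0.1366]
tool_rot: [-0.003, 0.816, 0.578, -0.003]
contact_force: [-12.8, 4.9, 10.0]
gripper_width: -0.002
grasp_force: 8.2
```

Emit:
drive_tool(
  series=[
    [0,-1,0,0,1],
    [0,-2,0,0,1],
    [0,-2,0,0,1],
    [0,0,-3,0,1],
    [0,-3,-4,0,1],
    [0,-3,-4,0,1],
    [0,-3,-4,0,1],
    [0,0,0,0,1],
  ],
)

```text
t: 39.05
eef_pos: [0.4368, -0.2458, 0.2935]
tool_rot: [0.005, 0.816, 0.578, 0.002]
contact_force: [1.5, 0.1, 0.2]
gripper_width: 0.001
grasp_force: 0.0
```

```bash
python3 lev.py -30 -4 200; python3 lv.py | sed -n '1,14p'
python3 - <<'E'
from h import *
for c in("top","side"):
    im=imaging.read_camera(c)[:,:,::-1]; cv2.imwrite(f"pics/end_{c}.png",im); z=cv2.imread(f"pics/{c}0.png")
    d=(np.abs(im.astype(int)-z).sum(2)>110).astype(np.uint8)
    n,l,st,ce=cv2.connectedComponentsWithStats(d); print(c,[(st[i].tolist()) for i in range(1,n) if st[i][4]>12])
t=cv2.imread("pics/end_top.png").max(2)
print('b',[(y,int(t[y,275:282].min())) for y in range(183,194)]); print('a',[(y,int(t[y,391:396].min())) for y in range(156,168)])
E
```

```text
t 39.05 now sw [-99.6  -4.2 293.5] F [1.5 0.1 0.2] turn to 1.232: 0.0
shift cm [0.05 6.86 9.43] goal [ 0.503 -0.269  0.2  ]
-0.7 [[394, 213], [404, 210]] -0.6 [[393, 211], [403, 206]] -0.5 [[393, 210], [401, 203]] -0.4 [[392, 208], [399, 199]] -0.3 [[392, 207], [398, 195]] -0.2 [[391, 206], [396, 192]] -0.1 [[390, 205], [394, 189]] -0.0 [[389, 204], [392, 186]] 0.1 [[389, 203], [390, 184]] 0.2 [[388, 202], [388, 182]] 0.3 [[387, 201], [386, 180]] 0.4 [[386, 201], [384, 179]] 0.5 [[386, 200], [382, 178]] 0.6 [[385, 200], [380, 177]] 0.7 [[384, 200], [378, 177]] 
176 191 191 191 192 191 191 192 192 192 191 197 206 203 194 188 188 189 189 194 202 203 203 201 198 196 197 200 202 203 203 205 205 207 208 206 207 207 207 209 210 210 210 213 211 178 126
179 192 192 193 193 192 192 189 181 156 112  59  29  22  21  25  23  19  32 113 182 197 198 199 201 204 204 205 205 206 207 207 207 207 208 209 209 198 172 152 137 122 101  89  84  94  88
182 143 138 135 133 126 116 112 106 102  90  66  42  26  24  25  26  19  32 117 191 207 206 206 206 206 207 207 207 208 208 210 210 207 206 206 198 171 142 
[... 3521 characters left out ...]
], [224, 229, 18, 22, 105], [232, 228, 11, 6, 25], [428, 230, 14, 7, 63], [568, 230, 72, 56, 1722], [268, 252, 5, 10, 32], [555, 288, 85, 56, 840], [532, 301, 19, 33, 121], [471, 311, 12, 11, 80], [529, 312, 7, 14, 33], [454, 320, 19, 52, 611], [470, 332, 4, 12, 15], [579, 336, 61, 58, 630], [508, 339, 24, 40, 266], [499, 341, 17, 21, 152], [535, 347, 9, 7, 34], [476, 377, 18, 7, 55], [501, 381, 8, 5, 19], [535, 397, 39, 14, 210]]
b [(183, 31), (184, 32), (185, 36), (186, 38), (187, 39), (188, 61), (189, 109), (190, 141), (191, 147), (192, 139), (193, 104)]
a [(156, 41), (157, 41), (158, 42), (159, 40), (160, 41), (161, 42), (162, 42), (163, 38), (164, 68), (165, 96), (166, 120), (167, 151)]
```

The lever is fully over: it sits along (385,200)–(379,178), which matches about 0.65. Gate b is open. I want a tighter check on gate a, using the loop tip relative to each hoop bar.

Run:
```python
from fit import *
from scipy.optimize import brentq
P=np.load("P.npy",allow_pickle=True).item()
im={k:cv2.imread(f"pics/{k}.png").astype(float).mean(2) for k in("top0","end_top")}
def edge(col,lo,hi,lev): # first crossing going up in brightness
    for y in range(lo,hi):
        if col[y]<lev<=col[y+1]: return y+(lev-col[y])/(col[y+1]-col[y])
def barcentre(I,c,guess):
    y=int(round(guess)); 
    col=I[:,c-1:c+2].mean(1); m=col[y-2:y+3].min()+12
    up=y
    while col[up]<m+15: up-=1
    dn=y
    while col[dn]<m+15: dn+=1
    return up,dn,np.round(col[y-8:y+9]).astype(int).tolist()
for k in im:
  for u in("ub","ua"):
    for yy in(-60,-40,40,60):
        q=cams['top'].proj(T(P[u],[[0,yy,228]]))[0]; c=int(round(q[0])); print(k,u,yy,q.round(1),barcentre(im[k],c,q[1]))
```

```text
top0 ub -60 [300.4 162.1] (155, 165, [71, 67, 61, 52, 44, 49, 50, 50, 46, 36, 49, 69, 75, 75, 76, 81, 82])
top0 ub -40 [292.5 162.3] (154, 165, [68, 64, 59, 54, 47, 46, 50, 49, 45, 37, 43, 65, 74, 74, 76, 80, 80])
top0 ub 40 [261.1 163.3] (157, 169, [79, 72, 64, 57, 49, 46, 51, 50, 45, 38, 32, 33, 38, 51, 70, 94, 114])
top0 ub 60 [253.2 163.5] (157, 170, [70, 62, 57, 50, 46, 50, 50, 47, 40, 31, 35, 46, 50, 49, 75, 107, 112])
top0 ua -60 [418.5 148.5] (142, 158, [85, 78, 71, 63, 57, 50, 46, 48, 49, 47, 40, 32, 28, 32, 31, 35, 49])
top0 ua -40 [410.6 149. ] (144, 158, [78, 72, 68, 62, 53, 45, 49, 50, 48, 43, 34, 31, 35, 32, 33, 37, 57])
top0 ua 40 [379.2 151.1] (143, 155, [67, 62, 59, 58, 53, 45, 48, 51, 49, 44, 36, 51, 70, 73, 74, 75, 74])
top0 ua 60 [371.3 151.6] (146, 156, [85, 79, 72, 65, 56, 46, 50, 50, 46, 40, 40, 58, 72, 76, 76, 74, 73])
end_top ub -60 [300.4 162.1] (155, 165, [74, 69, 62, 55, 45, 49, 52, 51, 46, 37, 49, 72, 78, 78, 79, 84, 84])
end_top ub -40 [292.5 162.3] (154, 165, [71, 66, 62, 56, 49, 48, 52, 52, 46, 39, 46, 67, 77, 77, 78, 82, 82])
end_top ub 40 [261.1 163.3] (158, 169, [83, 74, 65, 60, 51, 49, 52, 51, 45, 39, 32, 34, 38, 53, 72, 97, 117])
end_top ub 60 [253.2 163.5] (157, 170, [73, 65, 58, 51, 48, 52, 53, 49, 42, 33, 36, 48, 52, 50, 77, 111, 117])
end_top ua -60 [418.5 148.5] (142, 157, [86, 79, 74, 67, 60, 52, 47, 51, 52, 47, 40, 31, 31, 33, 33, 36, 50])
end_top ua -40 [410.6 149. ] (143, 158, [81, 74, 67, 62, 53, 47, 50, 52, 52, 45, 36, 33, 36, 34, 36, 37, 59])
end_top ua 40 [379.2 151.1] (146, 155, [82, 75, 71, 67, 58, 48, 49, 51, 51, 45, 37, 52, 73, 76, 78, 78, 77])
end_top ua 60 [371.3 151.6] (146, 156, [87, 82, 74, 67, 57, 49, 50, 51, 48, 41, 42, 61, 76, 77, 78, 76, 76])
```

Run:
```python
import cv2,numpy as np
t=cv2.imread("pics/end_top.png").max(2); s=cv2.imread("pics/end_side.png").max(2); l=cv2.imread("pics/l_s.png").max(2); s0=cv2.imread("pics/side0.png").max(2)
print("top now");print('   ',' '.join('%3d'%x for x in range(382,402)))
for y in range(150,174): print(y,' '.join('%3d'%t[y,x] for x in range(382,402)))
for n,i in(("side 20.75",l),("side now",s)):
    print(n);print('   ',' '.join('%3d'%x for x in range(286,314)))
    for y in range(168,194,2): print(y,' '.join('%3d'%i[y,x] for x in range(286,314)))
print("b side start");print('   ',' '.join('%3d'%x for x in range(220,246)))
for y in range(228,252,2): print(y,' '.join('%3d'%s0[y,x] for x in range(220,246)))
```

```text
top now
    382 383 384 385 386 387 388 389 390 391 392 393 394 395 396 397 398 399 400 401
150  56  53  53  53  53  53  54  55  54  55  48  54  52  51  52  51  52  54  52  52
151  51  53  53  51  50  51  50  50  49  50  49  49  49  46  44  44  43  43  44  43
152  44  46  47  42  41  44  39  41  42  38  39  37  37  39  37  39  39  38  43  45
153  41  41  39  47  48  46  39  54  55  48  34  33  41  58  61  65  63  63  69  69
154  64  63  58  72  70  68  61  79  70  60  40  43  48  85  86  84  85  83  85  86
155  91  86  79  80  86  85  70  79  60  51  44  41  51  87  86  86  85  86  85  87
156  91  89  76  67  85  87  74  55  43  45  45  41  49  86  92  90  91  89  87  90
157  93  87  56  67  98 102  92  61  45  44  44  41  51  81  93  93  94  94  93  94
158  94  86  51  65 107 112 102  76  46  42  44  42  54  85  94  92  94  95  93  94
159  91  86  68  72 101 101 103  91  55  40  44  44  60  92  95  93  93  93  92  93
160  90  89  89  91 104 102 105  97  65  41  45  42  58  90  89  93  89  89  90  91
161  91  91  92  94 100  98  97  89  67  42  45  42  57  92  90  90  91  89  90  90

[... 4992 characters left out ...]
 101  79  70  77  91 101 102  99  91  85  83  90  91
240 146 142 138 122 107 115 130 138 141 140 137 134 131 120 102  81  70  65  71  84  86  86  89  93  95  94
242 148 145 142 143 136 116 111 125 142 145 142 142 136 127 114  90  71  70  67  67  82  93  97  99 101 102
244 143 137 134 140 144 137 123 116 122 134 145 145 143 142 127 101  83  74  67  63  73  88  94  93  94  89
246 147 133 128 135 139 143 140 129 110 109 125 140 144 132 109  86  74  66  53  46  58  78  88  87  87  86
248 143 132 116 110 116 133 141 142 136 122 114 127 135 109  76  74  78  65  56  63  78  84  88  85  83  84
250 128 132 115 103 104 108 131 142 142 138 122 106 116 128 127 122 111 100  70  54  52  61  81  77  62  48
```

Measured against the frame edges, gate a's loop now sits about 8 mm further in than gate b's did at the start (at most 8 mm out). It also did not move under further pushing, so gate a is shut. The stick is hung, the lever is thrown and the hand is clear, so I hand in.

```bash
python3 -c "
from station import hand_in
print(hand_in())"
```

```text
the job is handed in; nothing more can be done
None
```

I handed the job in at about 39 s: gate b pulled open to its stop, then gate a pushed shut, the stick hung back in its fork, and the lever rested about 1.6 s near upright before being thrown fully away from the robot. The hand-in gave no verdict. The least certain point is gate a, which I could only judge shut from pictures. My first push on the lever also jammed against its end at about 85 N (wrist limit 120 N; body or arm limit 40 N, contact there not identified) before I backed off and redid it.

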